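# Re-set the guide arm of a punching jig

### The job

The yellow guide arm of the punching jig is held down by the black knob on the leaning screw. Back the screw off just enough to free the arm (its copper foot must not rise more than about 5 mm clear of the hub), swing the arm round by its black post until it points straight at the red cursor, then retighten the knob to about 0.58 N m: firmly, but not so hard that the hub is overloaded. Leave the cursor and the things lying about where they are, and let go.

Things in the scene. Friction and masses are not known exactly. Their poses are not given: they have to be found in the camera images.
- jig: the jig, bolted down: grey base 200 x 90 mm, grey quadrant (radius 93 to 178 mm, top 23 mm above the table), green column 82 mm to its +x. Origin on the table under the arm's pivot; z up; -x is the quadrant's middle and points roughly at the robot. A hood 56 mm wide, from x = -4 to +95 mm, 208 to 214 mm above the table, bars a gripper from coming straight down on the knob
- knob_grip (a point): centre of the round black knob (53 mm diameter, 28 mm high along its axis; grip it anywhere round its rim), 156 mm above the table, 28 mm to the jig's -x of the pivot. Its z is the screw's axis, outward from the knob's top, leaning 35 degrees from vertical toward the jig's -x: grip along it. Free beside it and for 15 mm below it, but for a 22 mm collar
- knob: the same knob, as the screw's control; origin and axes as knob_grip. Clockwise, looking down on it, tightens; it does not rise or sink as it turns, and stays where it is left. Free, it takes 0.33 N m to turn; with load F at the foot, 0.33 N m + 0.003 m x F to tighten (0.33 - 0.003 F to loosen). At the start it is tight by an unknown amount: 15 to 80 N at the foot
- foot_face (a point): centre of the underside of the 22 mm square copper foot that presses straight down on the arm's hub, 18 mm to the jig's +x of the pivot. The screw moves its carrier 3 mm per rad up (loosen) or down (tighten); a spring in it gives about 60 N more load per rad of knob once it touches the hub
- fence: the yellow guide arm, 0.4-0.65 kg, loose on a 20 mm spigot of the jig (12 mm high): steel hub of 80 mm diameter and 26 mm thick, arm 26 mm wide that reaches 155 mm from the pivot. Origin at the centre of the hub's underside (24 mm above the table), z up, its own -x runs along the arm to its tip. The hub's top is 26 mm above the origin. It swings freely when the foot is off; clamped, it resists
- fence_post (a point): the upright round black post on the arm, 25 mm diameter, 130 mm from the pivot; it stands from 46 to 104 mm above the table (arm top below it); this point is on its axis, 86 mm above the table
- cursor: the red cursor with a brass screw on the quadrant's rim, set somewhere along it; origin at the pivot (on the table under it), its own -x runs from the pivot through the cursor's pointer. The arm is right when its -x and the cursor's -x agree. It moves only if pushed hard
- cursor_tip (a point): inner tip of the red pointer, 162 mm from the pivot, 33 mm above the table
- dye_bottle: white plastic bottle with a blue band, 44 mm diameter, 95 mm high, origin under its middle; not to be moved
- wax_tin: round tin with a yellow-brown lid, 68 mm diameter, 34 mm high; not to be moved
- spool_red: spool of red thread, 40 mm diameter, 60 mm high, origin under its middle; not to be moved
- beeswax: block of yellow wax 37 x 53 x 20 mm; not to be moved

How it is judged (in metres and radians):
On the way, in this order (a step that is already met when the one before it is completed fails the run):
1. the foot is backed off the hub, with the arm still where it was (contact force between foot and fence below 1 N and distance of fence_post from where it was at the start of the episode below 0.015 m), for 0.2 s.
2. the arm points at the cursor while the foot is still slack (angle between the x axis of fence and the x axis of cursor, either way round below 0.06 rad and contact force between foot and fence below 5 N), for 0.2 s.
3. the foot bears on the hub with at least 55 N, the arm still in line (angle between the x axis of fence and the x axis of cursor, either way round below 0.07 rad and contact force between foot and fence above 55 N), for 0.3 s.
At the end, for the whole second after the job is handed in: The arm lies flat on its seat (pivot within 4 mm, tilt under 0.03 rad), at rest, in line with the cursor to within 0.07 rad, and the foot presses on the hub with 55 to 108 N (about 0.5 to 0.65 N m at the knob) (all of step 3 and contact force between foot and fence below 108 N and horizontal distance between fence and jig below 0.004 m and angle between fence's own z axis and vertical below 0.03 rad and linear speed of fence below 0.01 m/s); the robot touches nothing.
It fails at once if the foot rises more than 6 mm clear of the hub (z of foot_face in the frame of fence above 0.032 m).
It fails at once if the hub is overloaded: more than 125 N at the foot (contact force between foot and fence above 125 N).
It fails at once if the cursor is shifted by more than 5 mm (distance of cursor_tip from where it was at the start of the episode above 0.005 m).
It fails at once if a bystander is moved by more than 2 cm (distance of any of dye_bottle, wax_tin, spool_red, beeswax from where it was at the start of the episode above 0.02 m).
It also fails if it takes over 72 s, if anything falls off the work surface, if the arm or the gripper's body presses on something with over 40 N, if the wrist force passes 120 N, or if a joint passes its speed limit or range.

### The arm

A 6-joint arm with a two-finger parallel gripper is mounted at the origin on the work surface; the furniture and walls round the work are solid. World frame = base frame: x ahead of the robot, y to its left, z up, the work surface at z = 0. Lengths are in mm, angles in rad, forces in N, time in s.
With the tool pointing down it reaches from about 400 to 925 mm from the base axis. Payload 12.5 kg.
Tool frame: the origin (TCP) lies at the centre of the arm's flange, where the gripper is bolted on; the fingertips stand 190 mm ahead of it and the grasp point (between the pads) lies 171 mm ahead of it; z points along the fingers, y is the direction in which the jaws open and shut (so a half turn about z gives the same grasp; the last joint's range is limited). The gripper opens to 95 mm and grips with 3 to 60 N. Pads are 20 mm wide; open, the fingers measure 119 mm over their backs; the gripper's body (75 mm by 180 mm) begins 59 mm behind the grasp point.
Start: joints at [-0.106, 0.491, 1.559, -0, 1.092, -0.106], TCP at [625, 0.023, 404.761] pointing down, gripper open.
Joint ranges: [-3.1, 3.1], [-0.84, 2.19], [0.05, 2.79], [-1.13, 4.28], [0.06, 2.93], [-2.69, 2.69]. Speed limits (rad/s): [2.22, 2.22, 2.79, 3.14, 3.14, 3.14].

### API

Orientations are given as [roll, pitch, yaw] about the fixed x, y, z axes, in that order (R = Rz(yaw) Ry(pitch) Rx(roll)).
In Python, from cell import * gives the robot as it stands.
- The arm moves only by the tool step_arm, never from a script. Its argument "rows" is a list of rows, each an object with "delta_pos": the shift along the tool's x, y, z in cm, a list of three; "spin": the turn about the tool's z in degrees. A call has 1 to 5 rows; each row is the pose to reach, as a shift and turn from the pose measured when the call began, along the tool's axes at that moment; what a row does not reach only later rows make up. A row lasts 1/10 s, in which the tool goes at most 50 mm and 8.59 degrees, less where a joint would pass 70% of its speed; a pose out of reach is approached as far as the arm can. A call with a gripper value outside its range is refused whole. "jaw" is the opening, from 0 (shut) to 1 (fully open), set as the call begins (left out, the last holds). The fingers move at their own pace and stop on an object; the grip force is fixed at half the most. Time passes only in rows, so rows that repeat a pose let the fingers close. It gives the time, the measured TCP pose, the force and the opening at its end, in the units of the state.
- state(): the state, without advancing time (a new reading comes with each control period).
- read_camera(name): name is "scene" or "side" or "wrist"; returns (picture, depth): 480x640x3 uint8, blue, green, red; 480x640 float32, mm along the optical axis (not along the pixel's ray), 0 where there is no reading.
- camera_info(name): a dict with "camera_matrix" (3x3 intrinsics, pixels), "R" (3x3) and "t" (3): a world point X has camera coordinates R X + t. Camera axes: x right, y down, z forward; pixel columns grow to the right and rows downward; lengths in mm; the calibration is good to about 2 mm. A picture is of the moment at which its call begins: read the wrist's pose just before it. camera_info takes no time and is no camera call; for the wrist camera it gives the pose at the moment of the call.
- job_done(): hands the job in, once; it reports no verdict.
The state is a dict: "t": time; "joints": joint angles; "qvel": joint speeds; "tau": joint torques, N m; "eef_pos": TCP position; "tcp_rot": TCP orientation; "ft_force": force on the tool from outside, world axes, zero at the start; "moment": the same for the moment, N m; "opening": opening from 0.0 (shut) to 1.0 (fully open).
Only numpy, scipy, OpenCV 4.12 (cv2) and the standard library are available. Lean on these libraries where they do the work, as an engineer would, in place of code of your own. Each camera call takes 0.05 s, during which the arm holds its last target.

## Working session

There is one attempt and no reset: what is moved stays moved. The work goes in short steps, Python scripts to look and compute and a tool call to move; the robot and the scene stay as the last step left them, time stands still between calls to the robot, and variables do not carry over. Pictures are saved under pics/ and viewed, and the job is handed in when it is done.

Besides the shell and the picture viewer there is one more tool, called after ">>>" by a JSON object that holds its "method" and its "body". step_arm: Moves the arm, as the interface text tells. Its arguments: {"type":"object","properties":{"rows":{"type":"array","items":{"type":"object","properties":{"delta_pos":{"type":"array","items":{"type":"number"}},"spin":{"type":"number"}}}},"jaw":{"type":"number"}},"required":["rows"]}

```bash
ls; mkdir -p pics
python3 - <<'E'
from cell import *
import cv2
print(state())
for n in ("scene","side","wrist"):
    i=camera_info(n); p,d=read_camera(n)
    cv2.imwrite(f"pics/{n}0.png",p)
    import numpy as np
    np.savez(f"pics/{n}0.npz",p=p,d=d,K=i["camera_matrix"],R=i["R"],t=i["t"])
    print(n,i)
E
```

```text
pics
{'t': 0.0, 'joints': array([-1.05586338e-01,  4.91579807e-01,  1.55948416e+00,  3.00696368e-05,
        1.09165849e+00, -1.05586433e-01]), 'qvel': array([ 0.00218426,  0.00078799,  0.00071961, -0.0016707 ,  0.00058652,
       -0.00054401]), 'tau': array([-9.52334158e-04, -6.12640929e+01, -2.58175153e+01,  6.92750537e-02,
        4.83079045e-02, -1.38641695e-05]), 'eef_pos': array([6.24964076e+02, 3.72628717e-02, 4.04137085e+02]), 'tcp_rot': array([-3.14047195e+00, -1.45590025e-04,  1.57078246e+00]), 'ft_force': array([-0.59499689, -0.36119725,  0.47498616]), 'moment': array([ 0.06048119,  0.02645737, -0.03746419]), 'opening': 1.0015121049815707}
scene {'camera_matrix': array([[594.17386491,   0.        , 320.09695916],
       [  0.        , 594.17386491, 240.4718521 ],
       [  0.        ,   0.        ,   1.        ]]), 'R': array([[ 4.07352740e-03, -9.99980714e-01,  4.68815037e-03],
       [-6.58419487e-01, -6.21063131e-03, -7.52625542e-01],
       [ 7.52640143e-01, -2.09287959e-05, -6.58432088e-01]]), 't': array([  16.3253034 ,  419.53280529, 1284.15941457])}
side {'camera_matrix': array([[617.2704242 ,   0.        , 324.84261042],
       [  0.        , 617.2704242 , 238.46882776],
       [  0.        ,   0.        ,   1.        ]]), 'R': array([[ 0.91019901, -0.41415712,  0.00341067],
       [-0.2717554 , -0.60341459, -0.74969316],
       [ 0.31254881,  0.68144311, -0.66177679]]), 't': array([-440.73546833,  237.80480115, 1169.0977562 ])}
wrist {'camera_matrix': array([[427.09689989,   0.        , 313.7169879 ],
       [  0.        , 427.09689989, 238.50069273],
       [  0.        ,   0.        ,   1.        ]]), 'R': array([[ 9.99999934e-01,  3.12823293e-04, -1.82361745e-04],
       [ 3.50692601e-04, -9.62112554e-01,  2.72652362e-01],
       [-9.01605149e-05, -2.72652408e-01, -9.62112601e-01]]), 't': array([-625.5280848 ,  -31.21361797,  391.29082849])}
```

View pics/scene0.png

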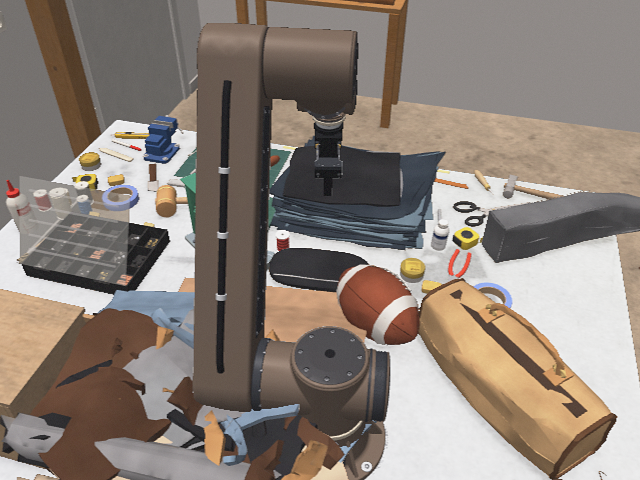

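View pics/side0.png

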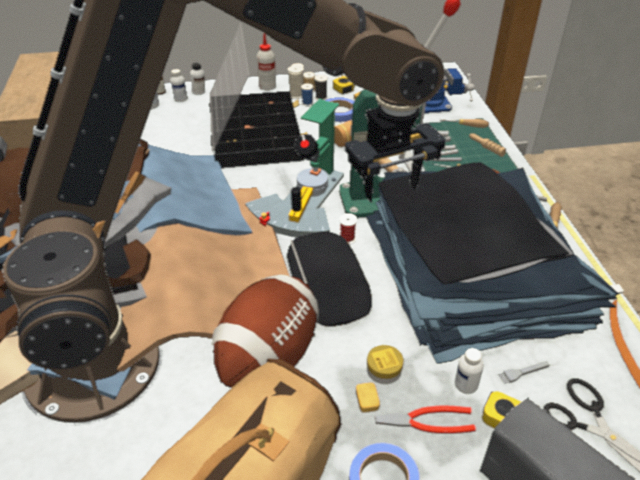

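View pics/wrist0.png

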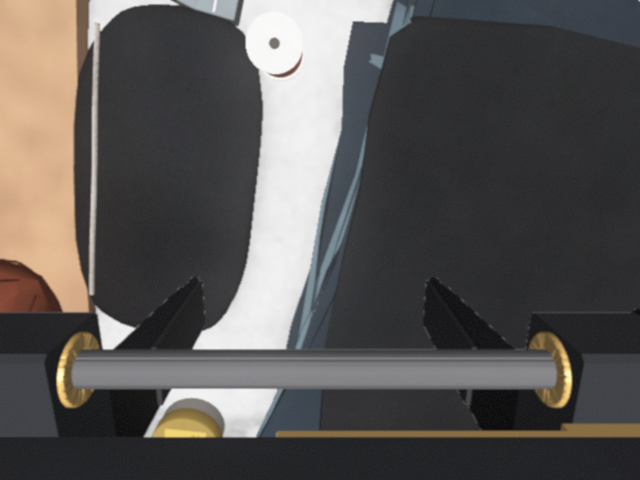

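Run:
```python
import cv2,numpy as np
p=cv2.imread("pics/side0.png")
c=p[80:260,220:400]
cv2.imwrite("pics/side0z.png",cv2.resize(c,None,fx=4,fy=4,interpolation=cv2.INTER_CUBIC)[:600*2,:800][:720])
p2=cv2.resize(c,(600,600),interpolation=cv2.INTER_CUBIC); cv2.imwrite("pics/side0z.png",p2)
```

```text
(no output)
```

View pics/side0z.png

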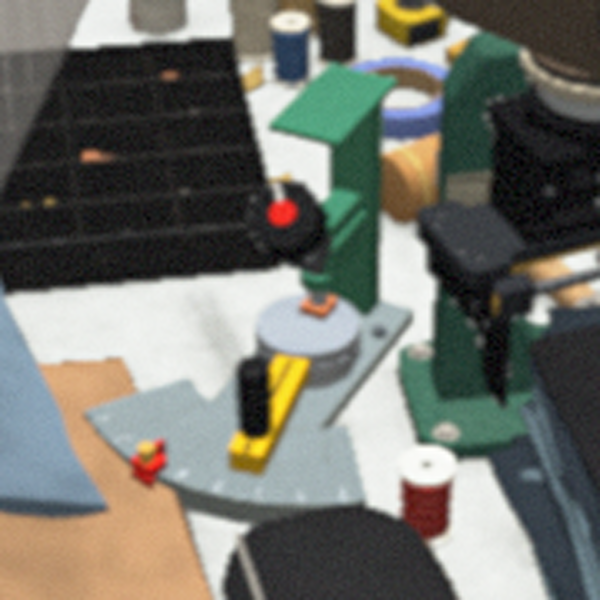

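The side view shows the jig: the red knob cap is at zoom (283,212), i.e. about (305,144) in the full image. The hub is near (313,178), the post near (297,195), and the cursor near (265,218), to the left of the arm as seen from this camera. Next I'll measure these points.

```bash
cat > h.py <<'E'
import cv2,numpy as np
def load(f):
    z=np.load(f); return z["p"],z["d"],z["K"],z["R"],z["t"]
def plane(u,v,h,K,R,t):
    C=-R.T@t; r=R.T@np.linalg.solve(K,[u,v,1.]); return C+r*(h-C[2])/r[2]
def depthpt(u,v,z,K,R,t):
    return R.T@(np.linalg.solve(K,[u,v,1.])*z-t)
def cloud(d,K,R,t):
    v,u=np.mgrid[:480,:640]; P=np.stack([(u-K[0,2])/K[0,0]*d,(v-K[1,2])/K[1,1]*d,d],-1)
    return (P-t)@R
def proj(X,K,R,t):
    q=K@(R@np.asarray(X,float)+t); return q[:2]/q[2]
E
python3 - <<'E'
from h import *
p,d,K,R,t=load("pics/side0.npz")
P=cloud(d,K,R,t)
hsv=cv2.cvtColor(p,cv2.COLOR_BGR2HSV); H,S,V=[hsv[...,i].astype(int) for i in range(3)]
roi=np.zeros(H.shape,bool); roi[80:235,220:350]=1
red=roi&((H<6)|(H>172))&(S>150)&(V>110)
yel=roi&(H>20)&(H<33)&(S>150)&(V>110)
grn=roi&(H>65)&(H<90)&(S>90)
blk=roi&(V<45)
for nm,m in (("red",red),("yel",yel),("grn",grn),("blk",blk)):
    n,l,st,c=cv2.connectedComponentsWithStats(m.astype(np.uint8))
    for i in range(1,n):
        if st[i,4]>15:
            mm=(l==i)&(d>0); q=P[mm]
            print(nm,st[i],c[i].round(1),np.median(q,0).round(0),q.min(0).round(0),q.max(0).round(0))
# hub top: points z 46..54
m=roi&(d>0)&(abs(P[...,2]-50)<3)&(S<60)
n,l,st,c=cv2.connectedComponentsWithStats(m.astype(np.uint8))
for i in range(1,n):
    if st[i,4]>40: q=P[l==i]; print("z50",st[i],c[i],q.mean(0),q.min(0),q.max(0))
m=roi&(d>0)&(abs(P[...,2]-23)<3)&(S<60)
q=P[m]; print("z23",len(q),q.min(0),q.max(0))
E
```

```text
red [300 140   9   8  58] [304.2 143.6] [567. 300. 167.] [557. 289. 158.] [577. 310. 172.]
red [260 213   9  12  51] [264.2 219.5] [433. 235.  30.] [426. 225.  18.] [449. 247.  40.]
yel [334  80  16  12 112] [340.1  84.9] [885. 769.  26.] [873. 745.   8.] [921. 801.  36.]
yel [289 187  24  35 302] [301.2 203.2] [536. 241.  44.] [489. 193.  28.] [579. 298. 103.]
grn [ 302   99   36   74 1210] [323.3 131.6] [645. 355. 151.] [580. 291.   4.] [811. 747. 217.]
grn [341 187   9  25 138] [345.7 197.6] [652. 248.  17.] [632. 197.  12.] [673. 288.  41.]
blk [316  83   9  15  79] [321.1  90.2] [809. 744.  34.] [796. 736.  11.] [823. 760.  59.]
blk [343  87   7   6  25] [346.4  89.4] [902. 751.  15.] [888. 743.   8.] [915. 762.  25.]
blk [ 220   93   98   74 4626] [262.5 131.9] [568. 605.  26.] [413. 273.  -0.] [712. 815. 180.]
blk [292 188   8  22 139] [295.8 199.4] [508. 213.  83.] [499. 205.  52.] [516. 228. 106.]
z50 [296 168  32  20 350] [311.13714286 177.92857143] [590.62119942 316.68111447  49.40779163] [555.58841257 276.42229539  47.02848525] [633.0507858  362.65099037  52.91961281]
z23 2312 [363.90545115 123.49260866  20.00334913] [900.26211687 902.01992511  25.99851978]
```

Run:
```python
from h import *
from scipy.optimize import least_squares
p,d,K,R,t=load("pics/side0.npz")
P=cloud(d,K,R,t); C=-R.T@t; print("cam",C)
hsv=cv2.cvtColor(p,cv2.COLOR_BGR2HSV); H,S,V=[hsv[...,i].astype(int) for i in range(3)]
roi=np.zeros(H.shape,bool); roi[80:235,220:350]=1
hood=(roi&(H>65)&(H<90)&(S>90)&(abs(P[...,2]-214)<6)&(d>0)).astype(np.uint8)
c=max(cv2.findContours(hood,cv2.RETR_EXTERNAL,cv2.CHAIN_APPROX_NONE)[0],key=len)[:,0]
w=np.array([plane(u,v,214,K,R,t)[:2] for u,v in c],np.float32)
r=cv2.minAreaRect(w); print("hood",r,cv2.boxPoints(r))
# hub
m=(roi&(d>0)&(abs(P[...,2]-50)<3)&(S<60)).astype(np.uint8)
c=max(cv2.findContours(m,cv2.RETR_EXTERNAL,cv2.CHAIN_APPROX_NONE)[0],key=len)[:,0]
w=np.array([plane(u,v,50,K,R,t)[:2] for u,v in c])
s=least_squares(lambda q:np.hypot(*(w-q[:2]).T)-40+0*q[0],[594,318],loss="soft_l1",f_scale=2); print("hub",s.x,np.abs(s.fun).mean())
s=least_squares(lambda q:np.hypot(*(w-q[:2]).T)-q[2],[594,318,40],loss="soft_l1",f_scale=2); print("hub free",s.x)
# yellow arm top z~46, black post cylinder
m=(roi&(H>20)&(H<33)&(S>120)&(V>90)&(abs(P[...,2]-45)<4)&(d>0)); q=P[m]; print("arm top",len(q),np.median(q[:,2]))
a=q[:,:2].astype(np.float32); r=cv2.minAreaRect(a); print(r); print(cv2.fitLine(a,cv2.DIST_HUBER,0,.01,.01).ravel())
m=(roi&(V<60)&(d>0)&(P[...,2]>55)&(P[...,2]<100)&(P[...,0]<530)&(P[...,0]>480)&(P[...,1]<240)&(P[...,1]>190)); q=P[m];print("post",len(q))
s=least_squares(lambda x:np.hypot(*(q[:,:2]-x).T)-12.5,[515,220],loss="soft_l1",f_scale=1); print(s.x,np.abs(s.fun).mean())
# cursor red
m=roi&((H<8)|(H>170))&(S>120)&(V>80)&(d>0)&(P[...,0]<470)
q=P[m]; print(np.c_[np.argwhere(m)[:,::-1],q.round(0)][::3])
```

```text
cam [ 100.3816151  -835.71246058  953.46560223]
hood ((628.5906372070312, 345.8480529785156), (99.83549499511719, 55.07419967651367), 38.96799850463867) [[572.46204 335.8655 ]
 [607.0974  293.04544]
 [684.71924 355.8306 ]
 [650.08386 398.65067]]
hub [592.55700099 318.47812416] 5.4340697442868855
hub free [592.2029036  318.15766398  36.99758488]
arm top 234 44.971604593899436
((611.02783203125, 439.1572265625), (534.7575073242188, 103.77531433105469), 59.201019287109375)
[  0.59737223   0.8019641  536.89545    247.28497   ]
post 122
[510.72086596 223.44598998] 1.6608575268868637
[[267. 212. 447. 247.  40.]
 [267. 214. 447. 246.  34.]
 [268. 215. 448. 244.  32.]
 [267. 216. 445. 242.  31.]
 [261. 217. 428. 234.  40.]
 [268. 217. 444. 234.  35.]
 [260. 218. 426. 239.  34.]
 [266. 218. 440. 235.  33.]
 [269. 218. 447. 234.  31.]
 [261. 219. 429. 240.  30.]
 [264. 219. 434. 233.  33.]
 [267. 219. 441. 232.  31.]
 [261. 220. 428. 236.  30.]
 [264. 220. 433. 231.  32.]
 [267. 220. 440. 230.  30.]
 [261. 221. 429. 240.  23.]
 [264. 221. 432. 228.  31.]
 [260. 222. 427. 244.  18.]
 [263. 222. 430. 230.  28.]
 [266. 222. 438. 231.  24.]
 [263. 223. 430. 232.  23.]
 [266. 223. 438. 231.  21.]
 [264. 224. 433. 233.  18.]
 [264. 225. 432. 229.  19.]]
```

Run:
```python
from h import *
for n in ("side","scene"):
    p,d,K,R,t=load(f"pics/{n}0.npz")
    P=cloud(d,K,R,t); m=(d>0)&(P[...,2]>130)&(P[...,0]>250)&(P[...,0]<1300)&(abs(P[...,1])<1000)
    b=P[m]; ij=np.floor(b[:,:2]/50).astype(int); D={}
    for k,z in zip(map(tuple,ij),b[:,2]): D.setdefault(k,[]).append(z)
    print(n); 
    for k in sorted(D): 
        if len(D[k])>4: print(k[0]*50,k[1]*50,int(min(D[k])),int(max(D[k])),end=" | ")
    print()
p,d,K,R,t=load("pics/side0.npz");P=cloud(d,K,R,t)
for u,v in((452,6),(440,30),(430,50),(320,105),(360,120),(440,108)): print(u,v,P[v,u].round())
```

```text
side
250 -450 130 139 | 250 -400 130 155 | 250 -350 147 158 | 250 -300 144 157 | 250 -250 130 150 | 250 -200 130 163 | 250 -150 139 167 | 250 -100 130 160 | 250 -50 643 660 | 250 100 498 610 | 300 -400 130 146 | 300 -350 130 154 | 300 -300 146 156 | 300 -250 130 135 | 300 -200 130 163 | 300 -150 150 169 | 300 -100 133 161 | 300 -50 130 648 | 300 0 606 630 | 350 -200 130 153 | 350 -150 130 159 | 350 -100 130 159 | 350 -50 130 645 | 400 -50 532 639 | 400 500 130 160 | 450 -100 506 557 | 450 -50 494 629 | 450 0 493 509 | 450 450 217 251 | 450 500 137 250 | 450 550 131 224 | 450 600 130 202 | 450 650 130 177 | 450 700 130 151 | 500 -550 130 137 | 500 -500 130 136 | 500 -100 471 573 | 500 -50 290 612 | 500 0 291 606 | 500 250 147 159 | 500 300 152 166 | 500 450 254 265 | 500 500 235 264 | 500 550 208 265 | 500 600 180 265 | 500 650 165 261 | 500 700 134 245 | 500 750 130 217 | 500 800 130 193 | 550 -600 130 137 | 550 -550 130 138 | 550 -500 130 138 | 550 -300 130 171 | 550 -250 130 168 | 550 -200 130 152 | 550 -150 130 133 | 550 -100 443 570 | 550 -50 212 577 | 550 0 213 572 | 550 50 540 
[... 4233 characters left out ...]
0 -350 133 171 | 800 -300 130 153 | 800 -250 130 151 | 800 -200 141 153 | 800 -150 136 151 | 800 -100 135 151 | 800 -50 140 146 | 800 0 139 153 | 800 50 132 155 | 800 100 130 148 | 850 -400 146 173 | 850 -350 131 167 | 850 -300 130 155 | 850 -250 130 147 | 850 -200 132 149 | 850 -150 137 150 | 850 -100 135 156 | 850 -50 141 152 | 850 0 144 155 | 850 50 137 157 | 850 100 137 147 | 900 -350 130 141 | 900 -250 131 137 | 900 -200 130 137 | 900 -150 131 140 | 900 -100 130 152 | 900 -50 143 153 | 900 0 146 154 | 900 50 138 152 | 950 0 130 141 | 
452 6 [882. 233. 462.]
440 30 [1685. 1394. -172.]
430 50 [1666. 1425. -276.]
320 105 [641. 374. 212.]
360 120 [672. 227. 243.]
440 108 [1111.  534.   13.]
```

>>> {"method": "step_arm", "body": {"rows": [{"delta_pos": [4,-1,-3],"spin": 0},{"delta_pos": [8,-2.5,-6],"spin": 0},{"delta_pos": [12,-4,-10],"spin": 0},{"delta_pos": [16,-5,-13],"spin": 0},{"delta_pos": [20,-6,-17],"spin": 0}]}}

```text
t: 0.65
eef_pos: [567.7, 187.5, 562.0]
tcp_rot: [-3.14, 0.0, 1.571]
ft_force: [1.7, 0.7, -0.9]
opening: 0.998
```

>>> {"method": "step_arm", "body": {"rows": [{"delta_pos": [4,-1,-1],"spin": 0},{"delta_pos": [8,-2,-2],"spin": 0},{"delta_pos": [12,-3,-4],"spin": 0},{"delta_pos": [16,-3,-6],"spin": 0},{"delta_pos": [20,-3,-8],"spin": 0}]}}

```text
t: 1.15
eef_pos: [537.1, 389.1, 642.9]
tcp_rot: [-3.14, 0.0, 1.571]
ft_force: [0.5, -0.9, 0.3]
opening: 1.006
```

>>> {"method": "step_arm", "body": {"rows": [{"delta_pos": [3,3.5,0],"spin": 0},{"delta_pos": [6,7,0],"spin": 0},{"delta_pos": [9,11,0],"spin": 0},{"delta_pos": [12,15,0],"spin": 0},{"delta_pos": [15,18.5,0],"spin": 0}]}}

```text
t: 1.65
eef_pos: [680.6, 505.4, 638.6]
tcp_rot: [3.136, -0.005, 1.571]
ft_force: [0.2, 0.9, 1.0]
opening: 0.996
```

Run:
```python
from cell import *
s=state(); print(s["joints"].round(3),s["eef_pos"].round(1),s["tcp_rot"].round(3))
```

```text
[5.610e-01 9.210e-01 1.240e-01 2.000e-03 2.089e+00 5.610e-01] [680.6 505.4 638.6] [ 3.136 -0.005  1.571]
```

>>> {"method": "step_arm", "body": {"rows": [{"delta_pos": [3,3.5,0],"spin": 0},{"delta_pos": [6,7,0],"spin": 0},{"delta_pos": [9,11,0],"spin": 0},{"delta_pos": [12,15,0],"spin": 0},{"delta_pos": [15,18.5,0],"spin": 0}]}}

```text
t: 2.15
eef_pos: [707.0, 532.9, 584.9]
tcp_rot: [3.11, -0.024, 1.571]
ft_force: [0.6, -0.4, 0.3]
opening: 0.996
```

```bash
cat > s.py <<'E'
from cell import *
import numpy as np
from scipy.spatial.transform import Rotation as Ro
s=state(); R=Ro.from_euler('xyz',s["tcp_rot"]).as_matrix()
z=R[:,2]
print("t",round(s["t"],2),"q",s["joints"].round(3),"pos",s["eef_pos"].round(1),"rpy",s["tcp_rot"].round(3))
print("z",z.round(3),"tilt",np.degrees(np.arccos(-z[2])).round(1),"az",np.degrees(np.arctan2(z[1],z[0])).round(1),"ytool",R[:,1].round(2),"F_tool",(R.T@s["ft_force"]).round(1),"M_tool",(R.T@s["moment"]).round(3),"open",s["opening"].round(3))
E
python3 s.py
```

```text
t 2.15 q [0.571 1.017 0.047 0.004 2.038 0.573] pos [707.  532.9 584.9] rpy [ 3.11  -0.024  1.571]Traceback (most recent call last):
  File "s.py", line 7, in <module>
    print("z",z.round(3),"tilt",np.degrees(np.arccos(-z[2])).round(1),"az",np.degrees(np.arctan2(z[1],z[0])).round(1),"ytool",R[:,1].round(2),"F_tool",(R.T@s["ft_force"]).round(1),"M_tool",(R.T@s["moment"]).round(3),"open",s["opening"].round(3))
                                                                                                                                                                                                                               ^^^^^^^^^^^^^^^^^^
AttributeError: 'float' object has no attribute 'round'
```

```bash
sed -i 's/s\["opening"\].round(3)/round(float(s["opening"]),3)/' s.py; python3 s.py
```

```text
t 2.15 q [0.571 1.017 0.047 0.004 2.038 0.573] pos [707.  532.9 584.9] rpy [ 3.11  -0.024  1.571]
z [ 0.031  0.024 -0.999] tilt 2.3 az 37.6 ytool [ 1.   -0.    0.03] F_tool [-0.4  0.6 -0.3] M_tool [ 0.003  0.003 -0.028] open 0.996
```

>>> {"method": "step_arm", "body": {"rows": [{"delta_pos": [13,16,-13],"spin": 0},{"delta_pos": [13,16,-13],"spin": 0},{"delta_pos": [13,16,-13],"spin": 0},{"delta_pos": [13,16,-13],"spin": 0},{"delta_pos": [13,16,-13],"spin": 0}]}}

```text
t: 2.65
eef_pos: [696.6, 530.8, 606.9]
tcp_rot: [3.086, -0.042, 1.572]
ft_force: [-0.3, -0.1, 1.0]
opening: 1.004
```

```bash
python3 s.py
```

```text
t 2.65 q [0.575 0.992 0.048 0.006 2.032 0.578] pos [696.6 530.8 606.9] rpy [ 3.086 -0.042  1.572]
z [ 0.056  0.042 -0.998] tilt 4.0 az 37.4 ytool [ 1.   -0.    0.06] F_tool [-0.1 -0.2 -1. ] M_tool [ 0.02  -0.107  0.026] open 1.004
```

>>> {"method": "step_arm", "body": {"rows": [{"delta_pos": [65,80,-65],"spin": 0},{"delta_pos": [65,80,-65],"spin": 0},{"delta_pos": [65,80,-65],"spin": 0},{"delta_pos": [65,80,-65],"spin": 0},{"delta_pos": [65,80,-65],"spin": 0}]}}

```text
t: 3.15
eef_pos: [682.0, 526.5, 635.3]
tcp_rot: [3.063, -0.06, 1.573]
ft_force: [-0.8, 0.0, 0.1]
opening: 1.004
```

```bash
python3 s.py
```

```text
t 3.15 q [0.58  0.959 0.048 0.008 2.036 0.584] pos [682.  526.5 635.3] rpy [ 3.063 -0.06   1.573]
z [ 0.078  0.06  -0.995] tilt 5.7 az 37.4 ytool [ 1.   -0.    0.08] F_tool [ 0.  -0.8 -0.1] M_tool [ 0.012 -0.024 -0.001] open 1.004
```

>>> {"method": "step_arm", "body": {"rows": [{"delta_pos": [20,25,-10],"spin": 0}]}}

```text
t: 3.25
eef_pos: [684.4, 529.4, 633.6]
tcp_rot: [3.039, -0.078, 1.575]
ft_force: [-0.4, 0.1, -0.0]
opening: 1.001
```

```bash
python3 s.py
```

```text
t 3.25 q [0.581 0.962 0.048 0.01  2.004 0.586] pos [684.4 529.4 633.6] rpy [ 3.039 -0.078  1.575]
z [ 0.102  0.078 -0.992] tilt 7.4 az 37.4 ytool [ 0.99 -0.    0.1 ] F_tool [ 0.1 -0.4 -0. ] M_tool [ 0.035 -0.059  0.032] open 1.001
```

>>> {"method": "step_arm", "body": {"rows": [{"delta_pos": [20,25,-10],"spin": 0},{"delta_pos": [20,25,-10],"spin": 0}]}}

```text
t: 3.45
eef_pos: [688.4, 534.2, 627.8]
tcp_rot: [3.015, -0.096, 1.577]
ft_force: [0.0, -0.4, -0.1]
opening: 1.0
```

```bash
python3 s.py
```

```text
t 3.45 q [0.583 0.969 0.048 0.012 1.966 0.589] pos [688.4 534.2 627.8] rpy [ 3.015 -0.096  1.577]
z [ 0.125  0.096 -0.987] tilt 9.1 az 37.5 ytool [ 0.99 -0.01  0.13] F_tool [-0.4  0.   0.1] M_tool [ 0.073 -0.056 -0.022] open 1.0
```

>>> {"method": "step_arm", "body": {"rows": [{"delta_pos": [25,25,-8],"spin": 0}]}}

```text
t: 3.55
eef_pos: [688.7, 541.1, 624.3]
tcp_rot: [2.993, -0.113, 1.579]
ft_force: [0.1, -0.8, 0.8]
opening: 1.004
```

>>> {"method": "step_arm", "body": {"rows": [{"delta_pos": [25,25,-8],"spin": 0}]}}

```text
t: 3.65
eef_pos: [688.5, 548.5, 621.1]
tcp_rot: [2.971, -0.13, 1.581]
ft_force: [0.9, 1.1, -0.1]
opening: 0.998
```

>>> {"method": "step_arm", "body": {"rows": [{"delta_pos": [25,25,-8],"spin": 0}]}}

```text
t: 3.75
eef_pos: [687.8, 554.9, 619.4]
tcp_rot: [2.948, -0.148, 1.584]
ft_force: [0.1, 0.3, 0.3]
opening: 0.999
```

>>> {"method": "step_arm", "body": {"rows": [{"delta_pos": [25,25,-8],"spin": 0}]}}

```text
t: 3.85
eef_pos: [686.8, 560.7, 619.1]
tcp_rot: [2.925, -0.166, 1.588]
ft_force: [0.4, 0.1, 0.1]
opening: 1.003
```

>>> {"method": "step_arm", "body": {"rows": [{"delta_pos": [25,25,-8],"spin": 0}]}}

```text
t: 3.95
eef_pos: [685.4, 565.8, 620.1]
tcp_rot: [2.901, -0.185, 1.593]
ft_force: [0.5, -0.7, 0.3]
opening: 0.997
```

```bash
python3 s.py
```

```text
t 3.95 q [0.614 0.981 0.048 0.015 1.811 0.621] pos [685.4 565.8 620.1] rpy [ 2.901 -0.185  1.593]
z [ 0.234  0.183 -0.955] tilt 17.3 az 38.1 ytool [ 0.97 -0.02  0.23] F_tool [-0.6  0.5 -0.3] M_tool [ 0.147 -0.072  0.031] open 0.997
```

>>> {"method": "step_arm", "body": {"rows": [{"delta_pos": [25,25,-5],"spin": 0}]}}

```text
t: 4.05
eef_pos: [685.0, 571.4, 619.5]
tcp_rot: [2.876, -0.204, 1.598]
ft_force: [0.5, 0.1, -0.3]
opening: 0.998
```

>>> {"method": "step_arm", "body": {"rows": [{"delta_pos": [25,25,-5],"spin": 0}]}}

```text
t: 4.15
eef_pos: [684.6, 576.9, 619.0]
tcp_rot: [2.851, -0.223, 1.603]
ft_force: [-1.0, 0.5, -0.1]
opening: 0.999
```

>>> {"method": "step_arm", "body": {"rows": [{"delta_pos": [25,25,-5],"spin": 0}]}}

```text
t: 4.25
eef_pos: [683.7, 581.5, 620.0]
tcp_rot: [2.826, -0.242, 1.61]
ft_force: [0.5, 0.0, 0.8]
opening: 1.0
```

>>> {"method": "step_arm", "body": {"rows": [{"delta_pos": [25,25,0],"spin": 0}]}}

```text
t: 4.35
eef_pos: [684.4, 587.4, 617.7]
tcp_rot: [2.799, -0.262, 1.617]
ft_force: [0.0, 0.1, 0.3]
opening: 1.001
```

>>> {"method": "step_arm", "body": {"rows": [{"delta_pos": [25,25,0],"spin": 0}]}}

```text
t: 4.45
eef_pos: [685.5, 593.4, 614.6]
tcp_rot: [2.773, -0.282, 1.624]
ft_force: [-0.2, 0.7, -0.2]
opening: 1.001
```

>>> {"method": "step_arm", "body": {"rows": [{"delta_pos": [25,25,0],"spin": 0}]}}

```text
t: 4.55
eef_pos: [685.8, 598.4, 613.5]
tcp_rot: [2.747, -0.301, 1.632]
ft_force: [-0.1, 0.7, -0.4]
opening: 1.001
```

>>> {"method": "step_arm", "body": {"rows": [{"delta_pos": [25,25,0],"spin": 0}]}}

```text
t: 4.65
eef_pos: [685.5, 602.8, 613.8]
tcp_rot: [2.721, -0.319, 1.641]
ft_force: [0.7, -0.3, -0.1]
opening: 1.001
```

>>> {"method": "step_arm", "body": {"rows": [{"delta_pos": [25,25,0],"spin": 0}]}}

```text
t: 4.75
eef_pos: [684.9, 606.7, 615.3]
tcp_rot: [2.695, -0.338, 1.65]
ft_force: [-0.6, -0.4, -0.0]
opening: 0.997
```

```bash
python3 s.py
```

```text
t 4.75 q [0.651 0.996 0.048 0.018 1.544 0.654] pos [684.9 606.7 615.3] rpy [ 2.695 -0.338  1.65 ]
z [ 0.407  0.332 -0.851] tilt 31.7 az 39.2 ytool [ 0.91 -0.07  0.41] F_tool [-0.4 -0.6 -0.4] M_tool [ 0.227 -0.18   0.02 ] open 0.997
```

Two more.

>>> {"method": "step_arm", "body": {"rows": [{"delta_pos": [20,25,0],"spin": 0}]}}

```text
t: 4.85
eef_pos: [686.9, 606.4, 618.3]
tcp_rot: [2.668, -0.357, 1.66]
ft_force: [0.4, 0.1, 0.3]
opening: 1.001
```

>>> {"method": "step_arm", "body": {"rows": [{"delta_pos": [20,25,0],"spin": 0}]}}

```text
t: 4.95
eef_pos: [689.2, 604.8, 622.3]
tcp_rot: [2.641, -0.375, 1.671]
ft_force: [0.6, 0.7, 1.1]
opening: 0.998
```

```bash
python3 s.py
python3 - <<'E'
from cell import *
import numpy as np,cv2
i=camera_info("wrist"); p,d=read_camera("wrist"); cv2.imwrite("pics/w1.png",p)
s=camera_info("scene"); p,d=read_camera("scene"); cv2.imwrite("pics/sc1.png",p); np.savez("pics/scene1.npz",p=p,d=d,K=s["camera_matrix"],R=s["R"],t=s["t"])
E
```

```text
t 4.95 q [0.646 0.991 0.048 0.025 1.486 0.649] pos [689.2 604.8 622.3] rpy [ 2.641 -0.375  1.671]
z [ 0.446  0.368 -0.816] tilt 35.3 az 39.5 ytool [ 0.89 -0.09  0.45] F_tool [ 1.   1.  -0.3] M_tool [ 0.223 -0.225  0.   ] open 0.998
```

View pics/sc1.png

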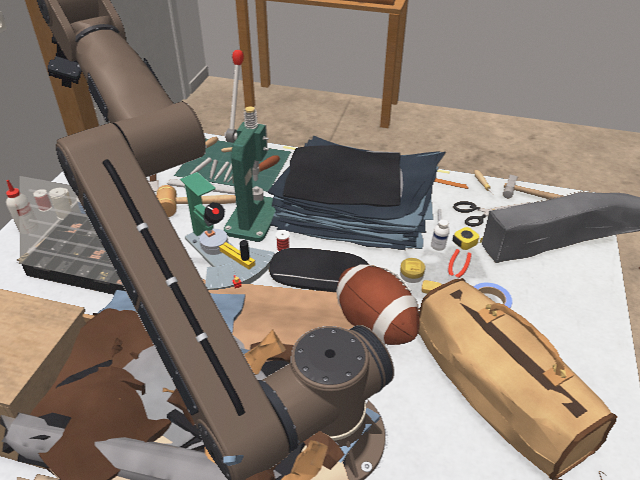

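The scene view now shows the whole jig: knob cap near (216,211), hub near (212,240), post near (244,249) and cursor near (237,281). I'll measure from this second view.

Run:
```python
from h import *
from scipy.optimize import least_squares
p,d,K,R,t=load("pics/scene1.npz")
cv2.imwrite("pics/sc1z.png",cv2.resize(p[165:300,170:310],(800,771),interpolation=cv2.INTER_CUBIC)[:600*2][:,:] if 0 else cv2.resize(p[165:300,170:310],(620,598),interpolation=cv2.INTER_CUBIC))
P=cloud(d,K,R,t); print("cam",-R.T@t)
hsv=cv2.cvtColor(p,cv2.COLOR_BGR2HSV); H,S,V=[hsv[...,i].astype(int) for i in range(3)]
roi=np.zeros(H.shape,bool); roi[170:295,180:275]=1
red=roi&((H<8)|(H>170))&(S>130)&(V>90)
n,l,st,c=cv2.connectedComponentsWithStats(red.astype(np.uint8))
for i in range(1,n):
    if st[i,4]>8: mm=(l==i)&(d>0); q=P[mm]; print("red",st[i],c[i].round(1),np.median(q,0).round(0),q.min(0).round(0),q.max(0).round(0))
hood=(roi&(H>65)&(H<90)&(S>90)&(abs(P[...,2]-214)<6)&(d>0)).astype(np.uint8)
c=max(cv2.findContours(hood,cv2.RETR_EXTERNAL,cv2.CHAIN_APPROX_NONE)[0],key=len)[:,0]
w=np.array([plane(u,v,214,K,R,t)[:2] for u,v in c],np.float32)
r=cv2.minAreaRect(w); print("hood",r,cv2.boxPoints(r))
m=(roi&(d>0)&(abs(P[...,2]-50)<3)&(S<60)).astype(np.uint8)
c=max(cv2.findContours(m,cv2.RETR_EXTERNAL,cv2.CHAIN_APPROX_NONE)[0],key=len)[:,0]
w=np.array([plane(u,v,50,K,R,t)[:2] for u,v in c])
s=least_squares(lambda q:np.hypot(*(w-q[:2]).T)-40,[594,318],loss="soft_l1",f_scale=2); print("hub",s.x,np.abs(s.fun).mean())
m=(roi&(V<60)&(d>0)&(P[...,2]>55)&(P[...,2]<100)&(P[...,0]<540)&(P[...,0]>480)&(P[...,1]<250)&(P[...,1]>190)); q=P[m];print("post",len(q))
s=least_squares(lambda x:np.hypot(*(q[:,:2]-x).T)-12.5,[515,220],loss="soft_l1",f_scale=1); print(s.x,np.abs(s.fun).mean())
m=(roi&(H>20)&(H<33)&(S>120)&(V>90)&(abs(P[...,2]-46)<4)&(d>0)&(P[...,0]>470)); a=P[m][:,:2].astype(np.float32); print("arm",len(a),cv2.fitLine(a,cv2.DIST_HUBER,0,.01,.01).ravel())
```

```text
cam [-690.34785255   18.95742803 1161.20633424]
red [212 208   7   6  38] [215.2 210.6] [565. 301. 167.] [557. 293. 157.] [577. 311. 176.]
red [233 279   9   9  49] [236.8 283.6] [429. 240.  29.] [419. 231.  11.] [443. 252.  37.]
hood ((622.8978881835938, 352.414306640625), (101.67256927490234, 55.42860412597656), 38.67781066894531) [[565.89166 342.28046]
 [600.5312  299.00885]
 [679.9041  362.54816]
 [645.2646  405.81976]]
hub [589.10166086 320.21830202] 7.188361739749569
post 99
[510.29345619 224.3743795 ] 1.6591957913499238
arm 193 [  0.67204756   0.740508   530.03784    254.35606   ]
```

View pics/sc1z.png

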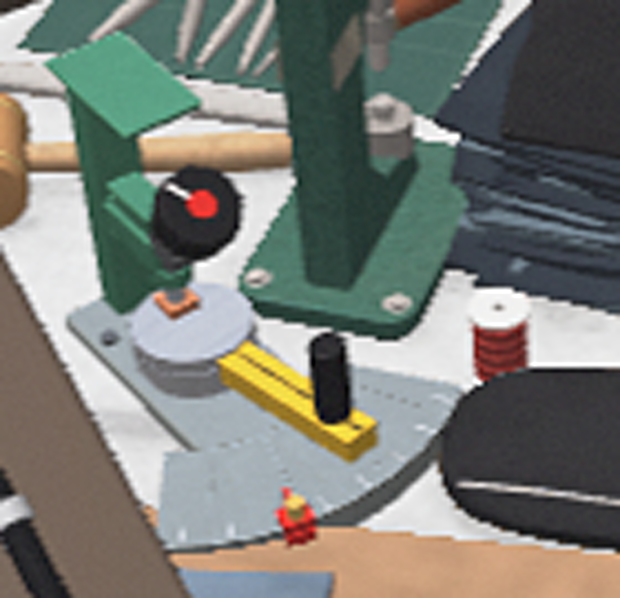

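```bash
cat > plan.py <<'E'
from cell import *
import numpy as np,sys
from scipy.spatial.transform import Rotation as Ro
def go(target,spin_deg=None):
    s=state(); R=Ro.from_euler('xyz',s["tcp_rot"]).as_matrix()
    d=R.T@(np.array(target)-s["eef_pos"])/10
    print("delta tool cm",d.round(2)); return R
def jawspin(v):
    s=state(); R=Ro.from_euler('xyz',s["tcp_rot"]).as_matrix(); v=np.array(v,float)
    a=np.degrees(np.arctan2(-(R[:,0]@v),R[:,1]@v)); print("spin to align y with v",a.round(1),"or",((a+360)%360-180).round(1))
E
python3 - <<'E'
from plan import *
R=go((449.6,203.8,377)); jawspin((-.63,.777,0))
for b in (100,0): print(np.array([570.5,303.5,156])-(171+b)*R[:,2])
E
```

```text
delta tool cm [-43.86 -28.82  -5.32]
spin to align y with v -129.0 or 51.0
[449.53876645 203.90890928 377.11308109]
[494.17390798 240.65838925 295.52153825]
```

>>> {"method": "step_arm", "body": {"rows": [{"delta_pos": [-4,-2.6,-1],"spin": 0},{"delta_pos": [-8,-5.2,-2],"spin": 0},{"delta_pos": [-12,-7.8,-2],"spin": 0},{"delta_pos": [-16,-10.4,-3],"spin": 0},{"delta_pos": [-20,-13,-3],"spin": 0}]}}

```text
t: 5.55
eef_pos: [617.3, 482.2, 556.7]
tcp_rot: [2.639, -0.376, 1.671]
ft_force: [1.2, -0.5, 0.6]
opening: 0.998
```

```bash
python3 s.py
python3 - <<'E'
from plan import *
R=go((449.6,203.8,377)); jawspin((-.63,.777,0))
E
```

```text
t 5.55 q [0.572 0.586 1.032 0.086 0.911 0.538] pos [617.3 482.2 556.7] rpy [ 2.639 -0.376  1.671]
z [ 0.448  0.368 -0.815] tilt 35.4 az 39.4 ytool [ 0.89 -0.09  0.45] F_tool [-0.4  1.3 -0.1] M_tool [ 0.11  -0.168 -0.016] open 0.998
delta tool cm [-30.8  -20.51  -3.11]
spin to align y with v -129.0 or 51.0
```

>>> {"method": "step_arm", "body": {"rows": [{"delta_pos": [-4,-2.7,-1],"spin": 8},{"delta_pos": [-8,-5.4,-1.5],"spin": 16},{"delta_pos": [-12,-8,-2],"spin": 24},{"delta_pos": [-16,-10.7,-2.5],"spin": 32},{"delta_pos": [-20,-13.4,-3],"spin": 40}]}}

```text
t: 6.05
eef_pos: [501.9, 296.2, 447.3]
tcp_rot: [3.013, -0.607, 0.909]
ft_force: [1.2, 0.2, 0.9]
opening: 0.998
```

```bash
python3 s.py
python3 - <<'E'
from plan import *
R=go((449.6,203.8,377)); jawspin((-.63,.777,0))
E
```

```text
t 6.05 q [0.396 0.336 1.741 0.359 0.493 0.831] pos [501.9 296.2 447.3] rpy [ 3.013 -0.607  0.909]
z [ 0.448  0.368 -0.815] tilt 35.5 az 39.4 ytool [ 0.74 -0.67  0.1 ] F_tool [ 1.3  0.9 -0.2] M_tool [ 0.058 -0.346  0.043] open 0.998
delta tool cm [-1.264e+01  1.570e+00 -1.000e-02]
spin to align y with v -169.3 or 10.7
```

```bash
cat > fk.py <<'E'
import numpy as np
from scipy.optimize import least_squares
from scipy.spatial.transform import Rotation as Ro
D=[([-.1056,.4916,1.5595,0,1.0917,-.1056],[624.96,.04,404.1],[-3.1405,0,1.5708]),
([.561,.921,.124,.002,2.089,.561],[680.6,505.4,638.6],[3.136,-.005,1.571]),
([.571,1.017,.047,.004,2.038,.573],[707,532.9,584.9],[3.11,-.024,1.571]),
([.580,.959,.048,.008,2.036,.584],[682,526.5,635.3],[3.063,-.06,1.573]),
([.614,.981,.048,.015,1.811,.621],[685.4,565.8,620.1],[2.901,-.185,1.593]),
([.646,.991,.048,.025,1.486,.649],[689.2,604.8,622.3],[2.641,-.375,1.671]),
([.572,.586,1.032,.086,.911,.538],[617.3,482.2,556.7],[2.639,-.376,1.671]),
([.396,.336,1.741,.359,.493,.831],[501.9,296.2,447.3],[3.013,-.607,.909])]
ex=lambda ax,a:Ro.from_euler(ax,a).as_matrix()
def fk(q,g):
    a,h,L1,L2,e,c,d6=g[:7]
    B=ex('z',q[0]); 
    F=B@ex('y',q[1]+q[2])           # forearm: local z along forearm
    p=B@(np.array([a,c,h])+ex('y',q[1])@[0,0,L1]+ex('y',q[1]+q[2])@[e,0,L2])
    W=F@ex('z',q[3])@ex('y',q[4])
    T=W@ex('z',q[5]*g[8]+g[7])
    return p+W@[0,0,d6],T
def res(g):
    o=[]
    for q,p,r in D:
        P,T=fk(q,g); Rm=Ro.from_euler('xyz',r).as_matrix()
        o+=list((P-p)/1.0)+list(300*(T-Rm).ravel())
    return o
best=None
for s6 in(1,-1):
  for o6 in (0,np.pi/2,np.pi,-np.pi/2):
    s=least_squares(lambda x:res(list(x)+[s6]),[0,350,450,400,0,0,120,o6])
    if best is None or s.cost<best[0]: best=(s.cost,list(s.x)+[s6])
G=best[1]
def ik(p,Rm,q0):
    f=lambda q:np.r_[fk(q,G)[0]-p,200*(fk(q,G)[1]-Rm).ravel()]
    s=least_squares(f,q0,bounds=([-3.1,-.84,.05,-1.13,.06,-2.69],[3.1,2.19,2.79,4.28,2.93,2.69]),x_scale=.1)
    return s.x,np.abs(s.fun).max()
if __name__=="__main__":
    print(best); print(np.abs(res(G)).max())
    from plan import *
    st=state(); R=Ro.from_euler('xyz',st["tcp_rot"]).as_matrix(); q=st["joints"]
    for tgt in ([449.6,203.8,377],[494,240.6,295.5]):
      for sp in (0,10.7,30,50,-20,-50,-90,-150):
        print(tgt,sp,[x.round(3) if hasattr(x,'round') else x for x in ik(np.array(tgt),R@ex('z',np.radians(sp)),q)])
E
python3 fk.py
```

```text
(np.float64(0.8188916965867484), [np.float64(-1.3592874638312793), np.float64(194.63079293390513), np.float64(588.7015915522802), np.float64(411.283285954852), np.float64(42.48787279693076), np.float64(65.97854460605575), np.float64(81.7320235808815), np.float64(1.5707071897881808), 1])
0.4388544089500783
[449.6, 203.8, 377] 0 [array([0.25 , 0.301, 2.026, 0.814, 0.344, 0.241]), np.float64(0.0)]
[449.6, 203.8, 377] 10.7 [array([0.25 , 0.301, 2.026, 0.814, 0.344, 0.428]), np.float64(0.0)]
[449.6, 203.8, 377] 30 [array([0.25 , 0.301, 2.026, 0.814, 0.344, 0.765]), np.float64(0.0)]
[449.6, 203.8, 377] 50 [array([0.25 , 0.301, 2.026, 0.814, 0.344, 1.114]), np.float64(0.0)]
[449.6, 203.8, 377] -20 [array([ 0.25 ,  0.301,  2.026,  0.814,  0.344, -0.108]), np.float64(0.0)]
[449.6, 203.8, 377] -50 [array([ 0.25 ,  0.301,  2.026,  0.814,  0.344, -0.631]), np.float64(0.0)]
[449.6, 203.8, 377] -90 [array([ 0.25 ,  0.301,  2.026,  0.814,  0.344, -1.33 ]), np.float64(0.0)]
[449.6, 203.8, 377] -150 [array([ 0.25 ,  0.301,  2.026,  0.814,  0.344, -2.377]), np.float64(0.0)]
[494, 240.6, 295.5] 0 [array([ 0.3  ,  0.497,  1.981,  1.225,  0.235, -0.148]), np.float64(0.0)]
[494, 240.6, 295.5] 10.7 [array([0.3  , 0.497, 1.981, 1.225, 0.235, 0.039]), np.float64(0.0)]
[494, 240.6, 295.5] 30 [array([0.3  , 0.497, 1.981, 1.225, 0.235, 0.376]), np.float64(0.0)]
[494, 240.6, 295.5] 50 [array([0.3  , 0.497, 1.981, 1.225, 0.235, 0.725]), np.float64(0.0)]
[494, 240.6, 295.5] -20 [array([ 0.3  ,  0.497,  1.981,  1.225,  0.235, -0.497]), np.float64(0.0)]
[494, 240.6, 295.5] -50 [array([ 0.3  ,  0.497,  1.981,  1.225,  0.235, -1.02 ]), np.float64(0.0)]
[494, 240.6, 295.5] -90 [array([ 0.3  ,  0.497,  1.981,  1.225,  0.235, -1.718]), np.float64(0.0)]
[494, 240.6, 295.5] -150 [array([ 0.302,  0.495,  1.976,  1.152,  0.236, -2.69 ]), np.float64(1.622)]
```

>>> {"method": "step_arm", "body": {"rows": [{"delta_pos": [-3.5,0.5,0],"spin": 3},{"delta_pos": [-7,1,0],"spin": 6},{"delta_pos": [-10,1.3,0],"spin": 9},{"delta_pos": [-12.6,1.6,0],"spin": 10.7},{"delta_pos": [-12.6,1.6,0],"spin": 10.7}]}}

```text
t: 6.55
eef_pos: [449.0, 202.3, 376.2]
tcp_rot: [-3.136, -0.616, 0.678]
ft_force: [-0.4, 0.3, 0.1]
opening: 1.002
```

```bash
python3 s.py
python3 - <<'E'
from plan import *
import cv2
R=go((494.2,240.6,295.5)); jawspin((-.63,.777,0))
for n in ("wrist","side","scene"):
    i=camera_info(n); p,d=read_camera(n); cv2.imwrite(f"pics/{n}2.png",p)
    np.savez(f"pics/{n}2.npz",p=p,d=d,K=i["camera_matrix"],R=i["R"],t=i["t"])
E
```

```text
t 6.55 q [0.248 0.301 2.03  0.816 0.345 0.427] pos [449.  202.3 376.2] rpy [-3.136 -0.616  0.678]
z [ 0.447  0.367 -0.816] tilt 35.3 az 39.4 ytool [ 0.63 -0.78 -0.  ] F_tool [ 0.  -0.5 -0.2] M_tool [ 0.108 -0.363  0.021] open 1.002
delta tool cm [ 0.17 -0.1  10.01]
spin to align y with v 179.8 or -0.2
```

View pics/wrist2.png

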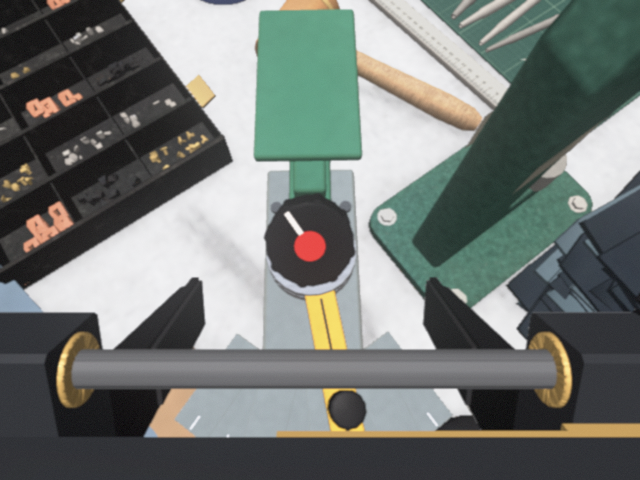

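View pics/side2.png

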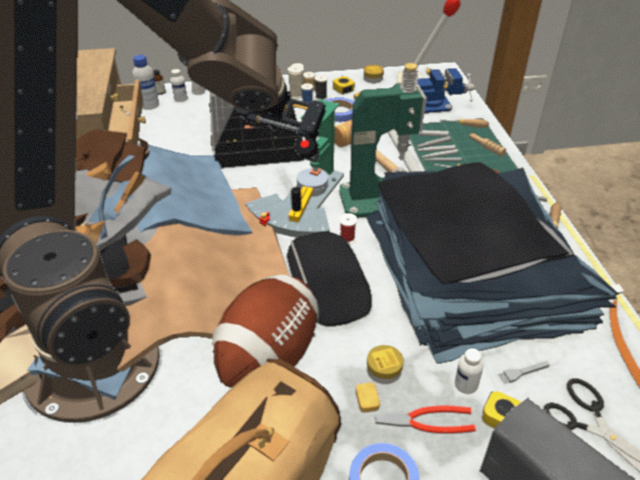

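The wrist view shows the knob almost end-on, with its red cap at (310,246) and the disc about 45 px in radius, midway between the jaws. Next I'll work out the cap's offset in the tool frame.

Run:
```python
from h import *
from plan import *
p,d,K,Rc,t=load("pics/wrist2.npz"); P=cloud(d,K,Rc,t)
s=state(); R=Ro.from_euler('xyz',s["tcp_rot"]).as_matrix()
hsv=cv2.cvtColor(p,cv2.COLOR_BGR2HSV); H,S,V=[hsv[...,i].astype(int) for i in range(3)]
m=((H<8)|(H>170))&(S>130)&(V>90); m[:200]=0;m[300:]=0;m[:,:260]=0;m[:,370:]=0
q=P[m&(d>0)]; c=np.argwhere(m).mean(0)
print("red",c[::-1],np.median(q,0),"tool",(R.T@(np.median(q,0)-s["eef_pos"])).round(1))
m=(V<60); m[:190]=0;m[295:]=0;m[:,:255]=0;m[:,365:]=0
m=(m&(d>0)).astype(np.uint8)
T=(P-s["eef_pos"])@R
mm=(m>0)&(T[...,2]<275)&(T[...,2]>225)
q=T[mm]; print("knob tool",np.percentile(q,[1,50,99],axis=0).round(1))
c=max(cv2.findContours(mm.astype(np.uint8),cv2.RETR_EXTERNAL,cv2.CHAIN_APPROX_NONE)[0],key=len)
print(cv2.minEnclosingCircle(c))
# plane fit normal of knob top
top=mm&(abs(T[...,2]-np.percentile(q[:,2],20))<5); qq=P[top]; u,sv,vt=np.linalg.svd(qq-qq.mean(0)); print("normal",vt[2],"tool",R.T@vt[2], sv)
# hood in tool frame
hm=(H>65)&(H<90)&(S>80); hm[170:]=0; hm[:,:240]=0; hm[:,380:]=0
q=T[hm&(d>0)&(P[...,2]>195)]; print("hood tool",np.percentile(q,[1,50,99],axis=0).round(0))
```

```text
red [309.6505102  245.97704082] [566.8326552  301.32073602 168.52280682] tool [  1.4  -1.6 258.4]
knob tool [[-21.7 -19.4 258. ]
 [  5.6   6.2 259.6]
 [ 27.9  22.3 273.2]]
((310.0, 240.5), 45.40108871459961)
normal [-0.43460952 -0.36259697  0.8244016 ] tool [ 0.01859879  0.00517779 -0.99981362] [773.73151308 588.66298267  43.44562138]
hood tool [[ 54. -29. 240.]
 [ 89.  -3. 265.]
 [132.  24. 295.]]
```

>>> {"method": "step_arm", "body": {"rows": [{"delta_pos": [0.15,-0.15,3],"spin": 0},{"delta_pos": [0.15,-0.15,6],"spin": 0},{"delta_pos": [0.15,-0.15,8.5],"spin": 0},{"delta_pos": [0.15,-0.15,10],"spin": 0},{"delta_pos": [0.15,-0.15,10],"spin": 0}]}}

```text
t: 7.2
eef_pos: [496.6, 244.3, 296.5]
tcp_rot: [-3.139, -0.62, 0.684]
ft_force: [0.5, 0.1, -1.1]
opening: 0.998
```

```bash
python3 s.py
python3 - <<'E'
from plan import *
import cv2
R=go((494.2,240.6,295.5))
for n in ("wrist",):
    i=camera_info(n); p,d=read_camera(n); cv2.imwrite(f"pics/{n}3.png",p)
E
```

```text
t 7.2 q [0.305 0.5   1.971 1.199 0.235 0.068] pos [496.6 244.3 296.5] rpy [-3.139 -0.62   0.684]
z [ 0.448  0.369 -0.814] tilt 35.5 az 39.5 ytool [ 0.63 -0.77 -0.  ] F_tool [-0.2  0.2  1.1] M_tool [ 0.046 -0.364 -0.034] open 0.998
delta tool cm [-0.4   0.13 -0.16]
```

View pics/wrist3.png

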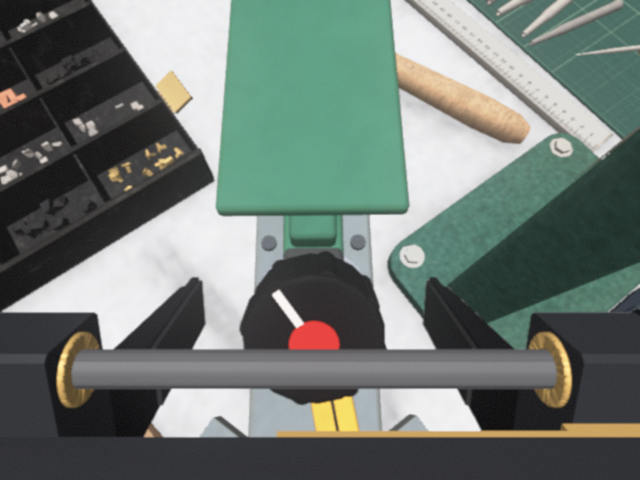

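>>> {"method": "step_arm", "body": {"rows": [{"delta_pos": [0.05,0,0],"spin": 0},{"delta_pos": [0.05,0,0],"spin": 0},{"delta_pos": [0.05,0,0],"spin": 0},{"delta_pos": [0.05,0,0],"spin": 0},{"delta_pos": [0.05,0,0],"spin": 0}], "jaw": 0}}

```text
t: 7.75
eef_pos: [496.4, 244.0, 298.0]
tcp_rot: [-3.139, -0.621, 0.684]
ft_force: [-0.5, -0.9, 0.0]
opening: 0.637
```

```bash
python3 s.py
```

```text
t 7.75 q [0.305 0.497 1.97  1.192 0.236 0.076] pos [496.4 244.  298. ] rpy [-3.139 -0.621  0.684]
z [ 0.449  0.369 -0.813] tilt 35.6 az 39.4 ytool [ 0.63 -0.77 -0.  ] F_tool [-0.8  0.4 -0.6] M_tool [ 0.035 -0.367  0.043] open 0.637
```

>>> {"method": "step_arm", "body": {"rows": [{"delta_pos": [0,0,0.1],"spin": 0},{"delta_pos": [0,0,0.1],"spin": 0},{"delta_pos": [0,0,0.1],"spin": 0},{"delta_pos": [0,0,0.1],"spin": 0}]}}

```text
t: 8.15
eef_pos: [496.7, 244.4, 297.4]
tcp_rot: [-3.139, -0.621, 0.684]
ft_force: [-3.4, -0.5, 5.4]
opening: 0.556
```

```bash
python3 s.py
```

```text
t 8.15 q [0.306 0.498 1.97  1.197 0.236 0.071] pos [496.7 244.4 297.4] rpy [-3.139 -0.621  0.684]
z [ 0.449  0.37  -0.813] tilt 35.6 az 39.4 ytool [ 0.63 -0.77 -0.  ] F_tool [ 0.8 -1.8 -6.1] M_tool [ 0.551 -0.346  0.017] open 0.556
```

>>> {"method": "step_arm", "body": {"rows": [{"delta_pos": [0,0,0],"spin": -3},{"delta_pos": [0,0,0],"spin": -6},{"delta_pos": [0,0,0],"spin": -9},{"delta_pos": [0,0,0],"spin": -12}]}}

```text
t: 8.55
eef_pos: [496.5, 244.6, 297.4]
tcp_rot: [2.997, -0.606, 0.942]
ft_force: [-4.4, 2.2, 3.4]
opening: 0.556
```

```bash
python3 s.py
python3 - <<'E'
from plan import *
jawspin((-.63,.777,0))
E
```

```text
t 8.55 q [ 0.306  0.498  1.97   1.197  0.237 -0.14 ] pos [496.5 244.6 297.4] rpy [ 2.997 -0.606  0.942]
z [ 0.448  0.37  -0.813] tilt 35.6 az 39.6 ytool [ 0.75 -0.65  0.12] F_tool [ 1.3 -4.3 -3.9] M_tool [ 1.012 -0.095  0.212] open 0.556
spin to align y with v -167.8 or 12.2
```

>>> {"method": "step_arm", "body": {"rows": [{"delta_pos": [0,0,0],"spin": -4},{"delta_pos": [0,0,0],"spin": -8},{"delta_pos": [0,0,0],"spin": -12},{"delta_pos": [0,0,0],"spin": -16}]}}

```text
t: 8.95
eef_pos: [496.1, 244.9, 297.3]
tcp_rot: [2.82, -0.54, 1.268]
ft_force: [-6.0, 2.3, 3.2]
opening: 0.552
```

```bash
python3 s.py
python3 - <<'E'
from plan import *
jawspin((-.63,.777,0))
E
```

```text
t 8.95 q [ 0.306  0.498  1.971  1.197  0.238 -0.422] pos [496.1 244.9 297.3] rpy [ 2.82  -0.54   1.268]
z [ 0.447  0.371 -0.814] tilt 35.5 az 39.7 ytool [ 0.86 -0.44  0.27] F_tool [ 2.  -5.3 -4.5] M_tool [1.162 0.075 0.268] open 0.552
spin to align y with v -151.6 or 28.4
```

>>> {"method": "step_arm", "body": {"rows": [{"delta_pos": [0,0,0],"spin": -4},{"delta_pos": [0,0,0],"spin": -8},{"delta_pos": [0,0,0],"spin": -12},{"delta_pos": [0,0,0],"spin": -16}]}}

```text
t: 9.35
eef_pos: [495.8, 245.0, 297.1]
tcp_rot: [2.683, -0.432, 1.563]
ft_force: [-6.0, 0.5, 3.5]
opening: 0.551
```

```bash
python3 s.py
python3 - <<'E'
from plan import *
jawspin((-.63,.777,0))
E
```

```text
t 9.35 q [ 0.307  0.498  1.971  1.197  0.239 -0.704] pos [495.8 245.  297.1] rpy [ 2.683 -0.432  1.563]
z [ 0.446  0.372 -0.814] tilt 35.5 az 39.9 ytool [ 0.9  -0.19  0.4 ] F_tool [ 1.9 -4.  -5.3] M_tool [1.145 0.185 0.318] open 0.551
spin to align y with v -135.5 or 44.5
```

>>> {"method": "step_arm", "body": {"rows": [{"delta_pos": [0,0,0],"spin": -4},{"delta_pos": [0,0,0],"spin": -8},{"delta_pos": [0,0,0],"spin": -12}]}}

```text
t: 9.65
eef_pos: [495.4, 245.0, 297.0]
tcp_rot: [2.609, -0.332, 1.764]
ft_force: [-5.1, -0.8, 3.2]
opening: 0.556
```

```bash
python3 s.py
python3 - <<'E'
from plan import *
jawspin((-.63,.777,0))
E
```

```text
t 9.65 q [ 0.307  0.498  1.972  1.198  0.24  -0.916] pos [495.4 245.  297. ] rpy [ 2.609 -0.332  1.764]
z [ 0.445  0.373 -0.814] tilt 35.5 az 40.0 ytool [0.88 0.   0.48] F_tool [ 1.2 -2.9 -5.2] M_tool [1.075 0.136 0.381] open 0.556
spin to align y with v -123.4 or 56.6
```

>>> {"method": "step_arm", "body": {"rows": [{"delta_pos": [0,0,0],"spin": -4},{"delta_pos": [0,0,0],"spin": -8},{"delta_pos": [0,0,0],"spin": -12},{"delta_pos": [0,0,0],"spin": -16},{"delta_pos": [0,0,0],"spin": -16}]}}

```text
t: 10.15
eef_pos: [495.0, 244.9, 296.7]
tcp_rot: [2.547, -0.18, 2.01]
ft_force: [-5.1, -1.7, 2.9]
opening: 0.549
```

```bash
python3 s.py
python3 - <<'E'
from plan import *
import cv2
jawspin((-.63,.777,0))
i=camera_info("scene"); p,d=read_camera("scene"); cv2.imwrite("pics/sc4z.png",cv2.resize(p[165:300,170:310],(620,598),interpolation=cv2.INTER_CUBIC))
i=camera_info("side"); p,d=read_camera("side"); cv2.imwrite("pics/sd4z.png",cv2.resize(p[100:240,240:370],(600,646)[::1],interpolation=cv2.INTER_CUBIC)[:600])
E
```

```text
t 10.15 q [ 0.307  0.498  1.973  1.197  0.24  -1.197] pos [495.  244.9 296.7] rpy [ 2.547 -0.18   2.01 ]
z [ 0.444  0.373 -0.815] tilt 35.4 az 40.0 ytool [0.79 0.26 0.55] F_tool [ 1.1 -2.8 -5.2] M_tool [ 0.99   0.167 -0.322] open 0.549
spin to align y with v -107.2 or 72.8
```

View pics/sd4z.png

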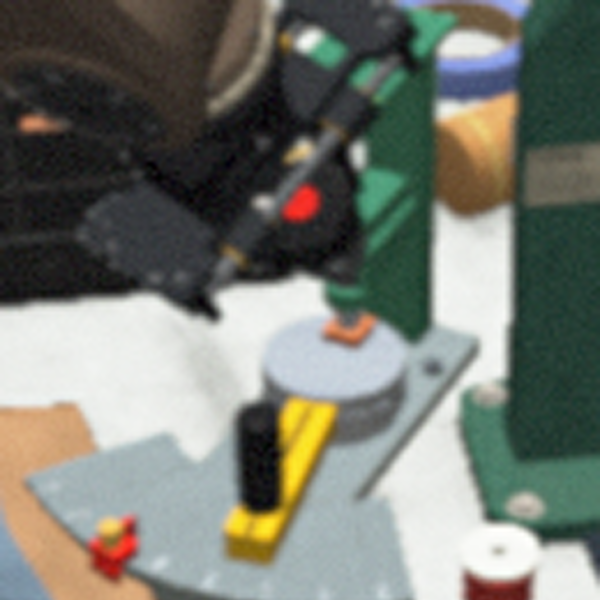

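>>> {"method": "step_arm", "body": {"rows": [{"delta_pos": [0,0,0],"spin": 0},{"delta_pos": [0,0,0],"spin": 0},{"delta_pos": [0,0,0],"spin": 0},{"delta_pos": [0,0,0],"spin": 0}], "jaw": 0.68}}

```text
t: 10.65
eef_pos: [495.1, 244.9, 296.7]
tcp_rot: [2.547, -0.181, 2.008]
ft_force: [-0.0, 0.3, 0.1]
opening: 0.681
```

```bash
python3 s.py
```

```text
t 10.65 q [ 0.307  0.498  1.973  1.197  0.24  -1.195] pos [495.1 244.9 296.7] rpy [ 2.547 -0.181  2.008]
z [ 0.444  0.373 -0.815] tilt 35.4 az 40.0 ytool [0.79 0.26 0.55] F_tool [0.3 0.1 0. ] M_tool [ 0.279 -0.123 -0.027] open 0.681
```

```bash
python3 - <<'E'
from fk import *
from plan import *
st=state(); R=Ro.from_euler('xyz',st["tcp_rot"]).as_matrix(); q=st["joints"]
jawspin((-.63,.777,0))
R0=R@ex('z',np.radians(72.6)); print(R0)
piv=np.array([591,319.5])
pr=q
for nm,p in (("retract",st["eef_pos"]-80*R[:,2]),):
    print(nm,*ik(p,R0,q))
for h in (86,95):
  for a in (229.9,222,215,207.5):
    post=np.r_[piv+130*np.array([np.cos(np.radians(a)),np.sin(np.radians(a))]),h]
    for back in (60,0):
        p=post-(171+back)*R0[:,2]; x,e=ik(p,R0,pr); print(h,a,back,p.round(1),x.round(3),round(e,2))
E
```

```text
spin to align y with v -107.3 or 72.7
[[ 0.63228708  0.63491458  0.44395554]
 [ 0.51417873 -0.77254801  0.37254503]
 [ 0.57951124 -0.00728291 -0.8149317 ]]
retract [0.26793664 0.34211914 2.01351227 0.86906256 0.32203732 0.38264791] 2.0539125955565396e-12
86 229.9 60 [404.7 134.  274.2] [ 0.101  0.424  2.279  1.833  0.344 -0.772] 0.0
86 229.9 0 [431.3 156.4 225.4] [ 0.149  0.559  2.239  2.135  0.366 -1.046] 0.0
86 222 60 [391.8 146.5 274.2] [ 0.138  0.417  2.299  1.915  0.333 -0.823] 0.0
86 222 0 [418.5 168.8 225.4] [ 0.184  0.555  2.259  2.218  0.365 -1.099] 0.0
86 215 60 [382.  158.9 274.2] [ 0.176  0.412  2.311  1.988  0.322 -0.863] 0.0
86 215 0 [408.6 181.2 225.4] [ 0.22   0.552  2.27   2.288  0.362 -1.138] 0.0
86 207.5 60 [373.1 173.4 274.2] [ 0.22   0.41   2.317  2.064  0.308 -0.9  ] 0.0
86 207.5 0 [399.8 195.8 225.4] [ 0.261  0.551  2.276  2.359  0.356 -1.172] 0.0
95 229.9 60 [404.7 134.  283.2] [ 0.101  0.403  2.271  1.754  0.338 -0.688] 0.0
95 229.9 0 [431.3 156.4 234.4] [ 0.149  0.539  2.234  2.076  0.353 -0.983] 0.0
95 222 60 [391.8 146.5 283.2] [ 0.138  0.395  2.291  1.833  0.324 -0.735] 0.0
95 222 0 [418.5 168.8 234.4] [ 0.184  0.534  2.253  2.16   0.35  -1.037] 0.0
95 215 60 [382.  158.9 283.2] [ 0.176  0.391  2.303  1.903  0.311 -0.773] 0.0
95 215 0 [408.6 181.2 234.4] [ 0.22   0.531  2.265  2.232  0.345 -1.078] 0.0
95 207.5 60 [373.1 173.4 283.2] [ 0.22   0.388  2.309  1.976  0.294 -0.809] 0.0
95 207.5 0 [399.8 195.8 234.4] [ 0.261  0.53   2.27   2.305  0.337 -1.114] 0.0
```

>>> {"method": "step_arm", "body": {"rows": [{"delta_pos": [0,0,-3],"spin": 0},{"delta_pos": [0,0,-6],"spin": 0},{"delta_pos": [0,0,-8],"spin": 6},{"delta_pos": [0,0,-9],"spin": 14},{"delta_pos": [0,0,-9],"spin": 22}]}}

```text
t: 11.15
eef_pos: [454.7, 211.0, 371.5]
tcp_rot: [2.643, -0.386, 1.662]
ft_force: [0.3, -0.5, 0.2]
opening: 0.68
```

>>> {"method": "step_arm", "body": {"rows": [{"delta_pos": [0,0,0],"spin": 8},{"delta_pos": [0,0,0],"spin": 16},{"delta_pos": [0,0,0],"spin": 24},{"delta_pos": [0,0,0],"spin": 32},{"delta_pos": [0,0,0],"spin": 40}], "jaw": 0.6}}

```text
t: 11.65
eef_pos: [454.8, 211.0, 371.5]
tcp_rot: [3.026, -0.611, 0.896]
ft_force: [-0.9, 0.3, 0.2]
opening: 0.596
```

```bash
python3 s.py
python3 - <<'E'
from plan import *
import cv2
jawspin((-.63,.777,0))
for n in ("wrist","side","scene"):
    i=camera_info(n); p,d=read_camera(n); cv2.imwrite(f"pics/{n}5.png",p)
    np.savez(f"pics/{n}5.npz",p=p,d=d,K=i["camera_matrix"],R=i["R"],t=i["t"])
go((406,136,278))
E
```

```text
t 11.65 q [0.262 0.319 2.017 0.835 0.336 0.241] pos [454.8 211.  371.5] rpy [ 3.026 -0.611  0.896]
z [ 0.446  0.373 -0.814] tilt 35.5 az 39.9 ytool [ 0.73 -0.67  0.09] F_tool [-0.1 -0.9 -0.4] M_tool [ 0.093 -0.365  0.038] open 0.596
spin to align y with v -170.0 or 10.0
delta tool cm [-12.66   0.47   2.64]
```

View pics/scene5.png

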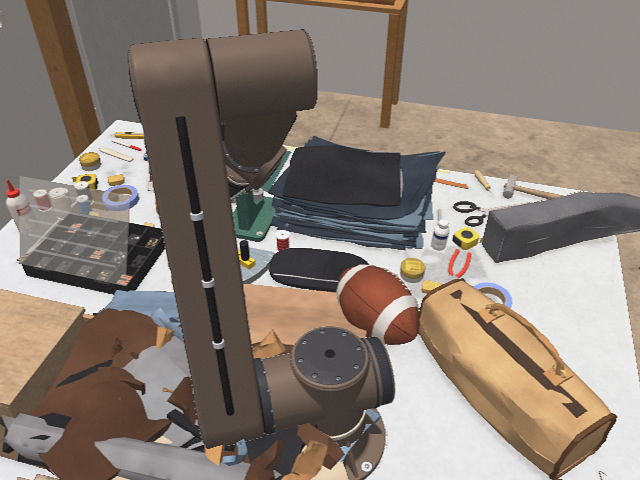

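View pics/wrist5.png

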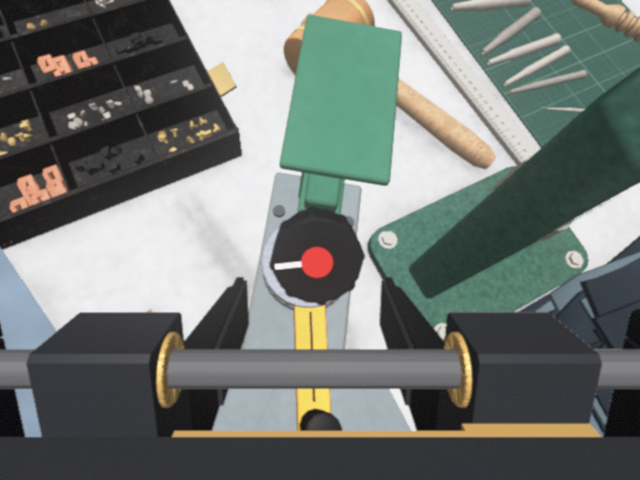

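```bash
python3 - <<'E'
from plan import *
go((408.7,138.2,272))
E
```

```text
delta tool cm [-12.72   0.46   3.33]
```

>>> {"method": "step_arm", "body": {"rows": [{"delta_pos": [-4,0.1,0],"spin": 2},{"delta_pos": [-7.5,0.3,0.5],"spin": 5},{"delta_pos": [-11,0.4,2],"spin": 8},{"delta_pos": [-12.7,0.5,3.3],"spin": 10},{"delta_pos": [-12.7,0.5,3.3],"spin": 10}]}}

```text
t: 12.3
eef_pos: [408.6, 137.3, 271.4]
tcp_rot: [3.141, -0.619, 0.696]
ft_force: [0.3, 0.7, -0.3]
opening: 0.6
```

```bash
python3 s.py
python3 - <<'E'
from plan import *
import cv2
jawspin((-.63,.777,0))
for n in ("wrist","side"):
    i=camera_info(n); p,d=read_camera(n); cv2.imwrite(f"pics/{n}6.png",p)
    np.savez(f"pics/{n}6.npz",p=p,d=d,K=i["camera_matrix"],R=i["R"],t=i["t"])
E
```

```text
t 12.3 q [ 0.109  0.435  2.271  1.86   0.341 -0.802] pos [408.6 137.3 271.4] rpy [ 3.141 -0.619  0.696]
z [ 0.446  0.372 -0.814] tilt 35.5 az 39.8 ytool [ 0.64 -0.77  0.  ] F_tool [ 0.4 -0.3  0.6] M_tool [ 0.049 -0.383  0.025] open 0.6
spin to align y with v -179.3 or 0.7
```

View pics/wrist6.png

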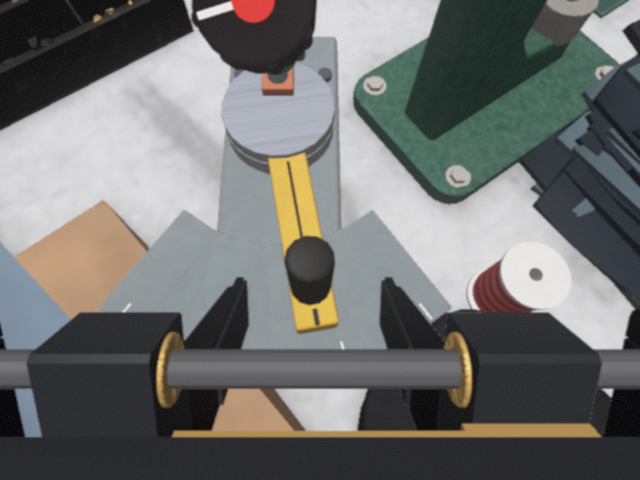

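View pics/side6.png

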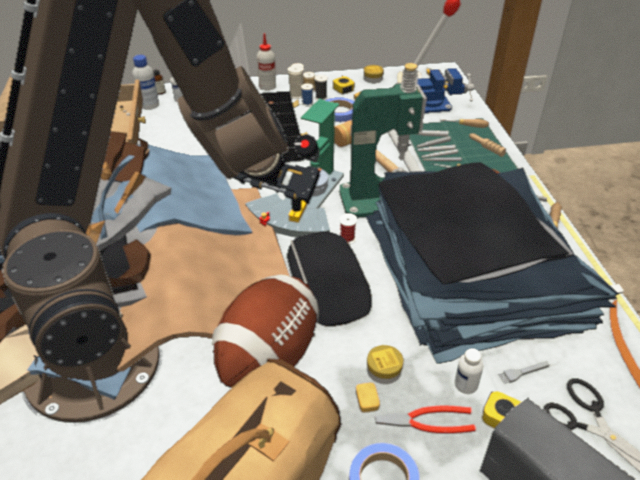

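The wrist view shows the post top at about (309,253), centred between the jaws. The hub is near (278,110), and the groove on the arm runs from (290,162) to (317,318).

```bash
python3 - <<'E'
from h import *
from plan import *
from scipy.optimize import least_squares
p,d,K,Rc,t=load("pics/wrist6.npz"); P=cloud(d,K,Rc,t)
print("post top",plane(309,253,104,K,Rc,t))
a,b=plane(291,163,46,K,Rc,t),plane(317,318,46,K,Rc,t); print(a,b,"groove az",np.degrees(np.arctan2(*(b-a)[[1,0]]))%360)
m=(d>0)&(abs(P[...,2]-104)<3); m[:200]=0;m[330:]=0;m[:,:270]=0;m[:,350:]=0; q=P[m]; print(len(q),(q.min(0)+q.max(0))/2,q.min(0),q.max(0))
m=(d>0)&(abs(P[...,2]-50)<2.5); m[:60]=0;m[160:]=0;m[:,:215]=0;m[:,340:]=0
c=max(cv2.findContours(m.astype(np.uint8),cv2.RETR_EXTERNAL,cv2.CHAIN_APPROX_NONE)[0],key=len)[:,0]
w=np.array([plane(u,v,50,K,Rc,t)[:2] for u,v in c]); w=w[w[:,1]<330]
s=least_squares(lambda q:np.hypot(*(w-q[:2]).T)-40,[591,319],loss="soft_l1",f_scale=1); print("hub",s.x,np.abs(s.fun).mean())
go((509.5-171*.446,222.5-171*.372,88+171*.814))
E
```

```text
post top [513.05069599 226.68168735 104.        ]
[567.94059036 289.38382575  46.        ] [499.05536011 209.36593986  46.        ] groove az 229.27573105876868
1926 [511.19213394 224.83400861 103.68853863] [498.84101409 212.64965537 101.00764477] [523.5432538  237.01836184 106.3694325 ]
hub [593.41123153 324.56062411] 3.9841522792868105
delta tool cm [ 0.13 -0.07  5.47]
```

>>> {"method": "step_arm", "body": {"rows": [{"delta_pos": [0.2,0,2],"spin": 0},{"delta_pos": [0.2,0,4],"spin": 0},{"delta_pos": [0.2,0,5.3],"spin": 0},{"delta_pos": [0.2,0,5.3],"spin": 0}]}}

```text
t: 12.8
eef_pos: [434.1, 158.9, 228.7]
tcp_rot: [-3.141, -0.617, 0.698]
ft_force: [-0.2, 0.4, -0.7]
opening: 0.6
```

>>> {"method": "step_arm", "body": {"rows": [{"delta_pos": [0,0,0],"spin": 0},{"delta_pos": [0,0,0],"spin": 0},{"delta_pos": [0,0,0],"spin": 0},{"delta_pos": [0,0,0],"spin": 0},{"delta_pos": [0,0,0],"spin": 0}], "jaw": 0.32}}

```text
t: 13.3
eef_pos: [434.1, 158.8, 229.0]
tcp_rot: [-3.141, -0.618, 0.698]
ft_force: [0.7, -0.4, 0.7]
opening: 0.325
```

```bash
python3 s.py
python3 - <<'E'
from plan import *
import cv2
s=state();R=Ro.from_euler('xyz',s["tcp_rot"]).as_matrix();print("grasp pt",s["eef_pos"]+171*R[:,2])
for n in ("wrist",):
    i=camera_info(n); p,d=read_camera(n); cv2.imwrite(f"pics/{n}7.png",p)
E
```

```text
t 13.3 q [ 0.154  0.554  2.229  2.104  0.356 -1.021] pos [434.1 158.8 229. ] rpy [-3.141 -0.618  0.698]
z [ 0.443  0.373 -0.815] tilt 35.4 az 40.1 ytool [ 0.64 -0.77 -0.  ] F_tool [ 0.7  0.8 -0.4] M_tool [ 0.001 -0.354  0.024] open 0.325
grasp pt [509.87741389 222.48212197  89.55357   ]
```

View pics/wrist7.png

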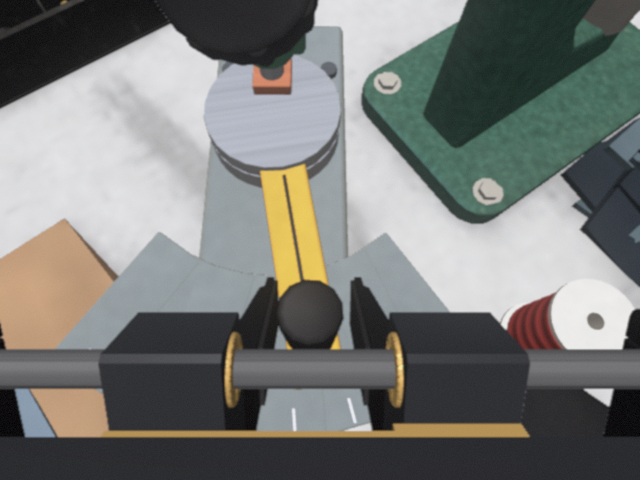

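>>> {"method": "step_arm", "body": {"rows": [{"delta_pos": [-0.05,-0.5,0],"spin": 0},{"delta_pos": [-0.1,-1,-0.05],"spin": 0},{"delta_pos": [-0.13,-1.5,-0.1],"spin": 0},{"delta_pos": [-0.15,-2,-0.1],"spin": 0},{"delta_pos": [-0.16,-2.5,-0.1],"spin": 0}]}}

```text
t: 13.85
eef_pos: [416.2, 177.1, 228.8]
tcp_rot: [-3.141, -0.617, 0.699]
ft_force: [0.4, 0.6, -0.2]
opening: 0.32
```

```bash
python3 s.py
```

```text
t 13.85 q [ 0.206  0.549  2.254  2.224  0.353 -1.097] pos [416.2 177.1 228.8] rpy [-3.141 -0.617  0.699]
z [ 0.443  0.373 -0.815] tilt 35.4 az 40.1 ytool [ 0.64 -0.77 -0.  ] F_tool [ 0.4 -0.2  0.6] M_tool [-0.103 -0.422  0.004] open 0.32
```

>>> {"method": "step_arm", "body": {"rows": [{"delta_pos": [0.02,-0.6,0],"spin": 0},{"delta_pos": [0.04,-1.2,0],"spin": 0},{"delta_pos": [0.07,-1.8,0.05],"spin": 0},{"delta_pos": [0.1,-2.3,0.1],"spin": 0},{"delta_pos": [0.13,-2.5,0.1],"spin": 0}]}}

```text
t: 14.35
eef_pos: [401.1, 197.8, 228.7]
tcp_rot: [-3.141, -0.617, 0.699]
ft_force: [-0.7, -0.4, -0.2]
opening: 0.323
```

>>> {"method": "step_arm", "body": {"rows": [{"delta_pos": [0,0,0],"spin": 0},{"delta_pos": [0,0,0],"spin": 0},{"delta_pos": [0,0,0],"spin": 0},{"delta_pos": [0,0,0],"spin": 0}], "jaw": 0}}

```text
t: 14.75
eef_pos: [401.1, 197.7, 228.7]
tcp_rot: [-3.141, -0.617, 0.699]
ft_force: [-0.4, 1.3, -0.3]
opening: 0.259
```

```bash
python3 s.py
python3 - <<'E'
from plan import *
import cv2
s=state();R=Ro.from_euler('xyz',s["tcp_rot"]).as_matrix();print("grasp pt",s["eef_pos"]+171*R[:,2])
E
```

```text
t 14.75 q [ 0.265  0.545  2.268  2.336  0.345 -1.158] pos [401.1 197.7 228.7] rpy [-3.141 -0.617  0.699]
z [ 0.443  0.373 -0.815] tilt 35.4 az 40.1 ytool [ 0.64 -0.77 -0.  ] F_tool [ 0.2 -1.2  0.6] M_tool [ 0.357 -0.259 -0.069] open 0.259
grasp pt [476.83104671 261.51668589  89.25281854]
```

>>> {"method": "step_arm", "body": {"rows": [{"delta_pos": [0,0,0],"spin": 0},{"delta_pos": [0,0,0],"spin": 0},{"delta_pos": [0,0,0],"spin": 0},{"delta_pos": [0,0,0],"spin": 0}], "jaw": 0.6}}

```text
t: 15.15
eef_pos: [401.2, 197.7, 228.7]
tcp_rot: [-3.141, -0.617, 0.699]
ft_force: [-0.5, -0.2, 0.9]
opening: 0.535
```

>>> {"method": "step_arm", "body": {"rows": [{"delta_pos": [0,0,-2],"spin": 0},{"delta_pos": [0,0,-5],"spin": 0},{"delta_pos": [-0.5,0,-8],"spin": 0},{"delta_pos": [-0.5,0,-10],"spin": 0},{"delta_pos": [-0.5,0,-10],"spin": 0}]}}

```text
t: 15.65
eef_pos: [353.0, 157.2, 308.8]
tcp_rot: [3.14, -0.62, 0.7]
ft_force: [-0.8, 0.9, -0.8]
opening: 0.599
```

```bash
python3 s.py
python3 - <<'E'
from plan import *
import cv2
for n in ("wrist","side"):
    i=camera_info(n); p,d=read_camera(n); cv2.imwrite(f"pics/{n}8.png",p)
    np.savez(f"pics/{n}8.npz",p=p,d=d,K=i["camera_matrix"],R=i["R"],t=i["t"])
E
```

```text
t 15.65 q [ 0.186  0.303  2.338  1.76   0.293 -0.627] pos [353.  157.2 308.8] rpy [ 3.14 -0.62  0.7 ]
z [ 0.445  0.373 -0.814] tilt 35.5 az 39.9 ytool [ 0.64 -0.77  0.  ] F_tool [-0.5 -1.2  0.6] M_tool [ 0.031 -0.348  0.017] open 0.599
```

View pics/wrist8.png

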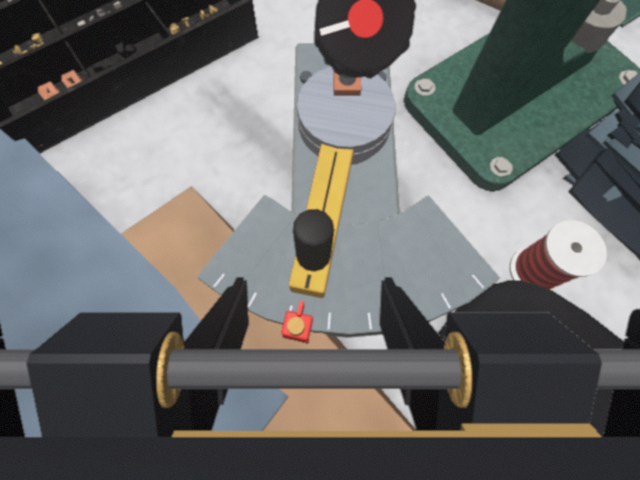

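View pics/side8.png

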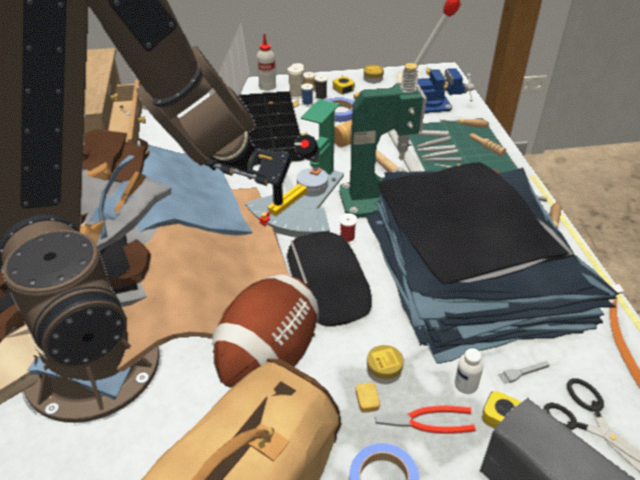

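The arm now points at the cursor. Its groove runs from (336,155) to (308,285), with the pointer tip at (301,305) and the cursor body at (297,326). Next I'll measure the remaining angle.

```bash
python3 - <<'E'
from h import *
p,d,K,R,t=load("pics/wrist8.npz"); P=cloud(d,K,R,t)
az=lambda v:np.degrees(np.arctan2(v[1],v[0]))%360
hsv=cv2.cvtColor(p,cv2.COLOR_BGR2HSV); H,S,V=[hsv[...,i].astype(int) for i in range(3)]
y=(H>20)&(H<33)&(S>130)&(V>100)&(d>0)&(abs(P[...,2]-46)<4); y[:,:280]=0;y[:,365:]=0;y[300:]=0;y[:130]=0
m=y&(V<0)
# arm top yellow+groove: edges midline per row (in world): fit line
pts=[]
for v in list(range(155,205))+list(range(272,288)):
    u=np.where(y[v])[0]
    if len(u)>8: pts.append(plane((u.min()+u.max())/2,v,46,K,R,t)[:2])
l=cv2.fitLine(np.array(pts,np.float32),cv2.DIST_HUBER,0,.01,.01).ravel(); print("arm az",az(-l[:2] if l[0]>0 else l[:2]),l)
a,b=plane(336,155,46,K,R,t),plane(308,286,46,K,R,t); print("groove",a,b,az(b-a))
r=((H<8)|(H>170))&(S>130)&(V>90); r[:295]=0; r[350:]=0; r[:,:270]=0; r[:,330:]=0
q=P[r&(d>0)]; print("red",np.median(q,0)); 
tip=plane(301,305,33,K,R,t); bd=plane(297,325,33,K,R,t); print("tip",tip,"body",bd,az(bd-tip))
for piv in ([592.5,321.5],[591,319.5],[594,324]):
    piv=np.array(piv); print(piv,"tip az",az(tip[:2]-piv),np.hypot(*(tip[:2]-piv)),"body az",az(bd[:2]-piv))
# line distance of tip from arm line
n=np.array([-l[1],l[0]]); print("offset tip from arm line",n@(tip[:2]-l[2:]),"body",n@(bd[:2]-l[2:]))
cv2.imwrite("pics/w8z.png",cv2.resize(p[120:350,260:380],(313*1,600),interpolation=cv2.INTER_CUBIC))
E
```

```text
arm az 208.48756 [8.7892067e-01 4.7696793e-01 5.0436029e+02 2.7651233e+02]
groove [555.0117398  303.18909913  46.        ] [461.28901687 252.30991167  46.        ] 208.496175899309
red [437.39277002 241.91584454  33.92479904]
tip [449.70500323 249.24204248  33.        ] body [437.0947755  242.14303156  33.        ] 209.37762284810196
[592.5 321.5] tip az 206.84058885748698 160.03631939863288 body az 207.05092135032075
[591.  319.5] tip az 206.4385433664958 157.79878550315414 body az 206.68535143078094
[594 324] tip az 207.38827309781786 162.51091749349007 body az 207.55090941608506
offset tip from arm line 2.100400576942034 body 1.8756073458178768
```

View pics/w8z.png

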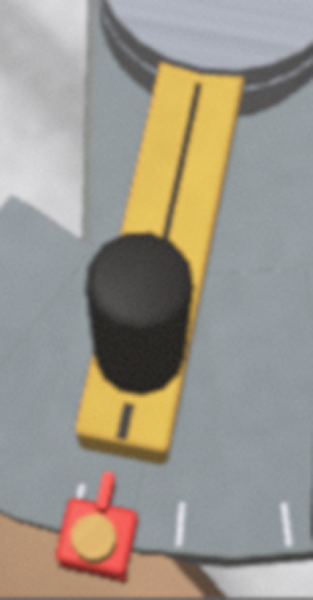

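```bash
python3 - <<'E'
from plan import *
go((459.6,215,362)); jawspin((-.63,.777,0))
E
```

```text
delta tool cm [12.75  2.41  2.38]
spin to align y with v -179.2 or 0.8
```

>>> {"method": "step_arm", "body": {"rows": [{"delta_pos": [3,0.5,0],"spin": -8},{"delta_pos": [6,1,0],"spin": -16},{"delta_pos": [9,1.5,1],"spin": -24},{"delta_pos": [12,2.2,2],"spin": -32},{"delta_pos": [12.7,2.4,2.4],"spin": -40}], "jaw": 0.7}}

```text
t: 16.25
eef_pos: [462.5, 216.8, 361.7]
tcp_rot: [2.735, -0.483, 1.446]
ft_force: [-1.4, -0.7, -0.4]
opening: 0.699
```

```bash
python3 s.py
python3 - <<'E'
from plan import *
go((459.6,215,362)); jawspin((-.63,.777,0))
E
```

```text
t 16.25 q [ 0.27   0.347  2.007  0.872  0.322 -0.277] pos [462.5 216.8 361.7] rpy [ 2.735 -0.483  1.446]
z [ 0.445  0.374 -0.813] tilt 35.6 az 40.1 ytool [ 0.89 -0.3   0.35] F_tool [-1.  -1.2 -0.6] M_tool [ 0.207 -0.198 -0.01 ] open 0.699
delta tool cm [-0.18 -0.2  -0.22]
spin to align y with v -142.2 or 37.8
```

>>> {"method": "step_arm", "body": {"rows": [{"delta_pos": [-0.2,-0.2,-0.2],"spin": -6},{"delta_pos": [-0.2,-0.2,-0.2],"spin": -12},{"delta_pos": [-0.2,-0.2,-0.2],"spin": -15},{"delta_pos": [-0.2,-0.2,-0.2],"spin": -15}]}}

```text
t: 16.65
eef_pos: [460.1, 215.5, 360.3]
tcp_rot: [2.63, -0.367, 1.705]
ft_force: [0.2, -0.2, -0.8]
opening: 0.698
```

```bash
python3 s.py
python3 - <<'E'
from h import *
from plan import *
s=state(); R=Ro.from_euler('xyz',s["tcp_rot"]).as_matrix()
i=camera_info("wrist"); p,d=read_camera("wrist"); cv2.imwrite("pics/wrist9.png",p)
P=cloud(d,np.array(i["camera_matrix"]),np.array(i["R"]),np.array(i["t"]))
go((495.1,244.9,296.7)); jawspin((-.63,.777,0))
hsv=cv2.cvtColor(p,cv2.COLOR_BGR2HSV); H,S,V=[hsv[...,i].astype(int) for i in range(3)]
m=((H<8)|(H>170))&(S>130)&(V>90); m[:180]=0;m[330:]=0;m[:,:220]=0;m[:,420:]=0
n,l,st,c=cv2.connectedComponentsWithStats(m.astype(np.uint8)); k=1+st[1:,4].argmax(); q=P[(l==k)&(d>0)]
print(c[k],st[k],np.median(q,0),"tool",R.T@(np.median(q,0)-s["eef_pos"]))
E
```

```text
t 16.65 q [ 0.268  0.345  2.014  0.884  0.321 -0.554] pos [460.1 215.5 360.3] rpy [ 2.63  -0.367  1.705]
z [ 0.443  0.375 -0.814] tilt 35.5 az 40.2 ytool [ 0.89 -0.06  0.46] F_tool [-0.5 -0.2  0.7] M_tool [ 0.264 -0.233 -0.044] open 0.698
delta tool cm [0.01 0.02 7.86]
spin to align y with v -127.3 or 52.7
[316.06182213 271.15184382] [299 255  35  33 922] [566.95207426 301.48731521 168.71136971] tool [ -2.40105813   2.36160586 235.61736386]
```

View pics/wrist9.png

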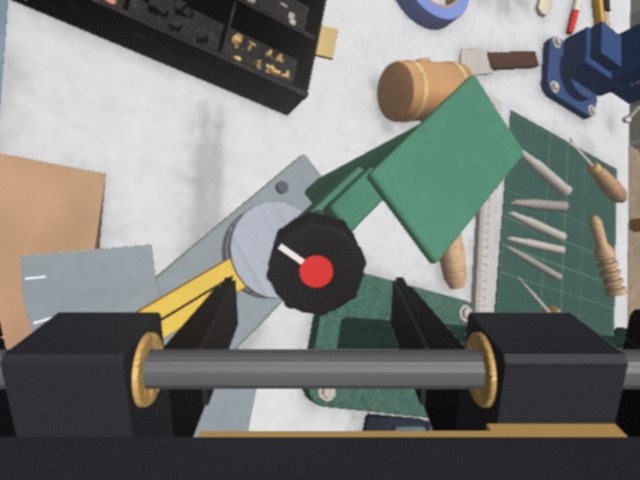

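>>> {"method": "step_arm", "body": {"rows": [{"delta_pos": [-0.24,0.24,2],"spin": 0},{"delta_pos": [-0.24,0.24,4],"spin": 0},{"delta_pos": [-0.24,0.24,6],"spin": 0},{"delta_pos": [-0.24,0.24,7.8],"spin": 0},{"delta_pos": [-0.24,0.24,7.8],"spin": 0}]}}

```text
t: 17.2
eef_pos: [497.6, 242.8, 294.9]
tcp_rot: [2.635, -0.368, 1.7]
ft_force: [0.6, 0.1, 0.6]
opening: 0.7
```

```bash
python3 s.py
python3 - <<'E'
from plan import *
s=state(); R=Ro.from_euler('xyz',s["tcp_rot"]).as_matrix()
print("cap in tool",R.T@(np.array([566.9,301.4,168.6])-s["eef_pos"]))
E
```

```text
t 17.2 q [ 0.301  0.503  1.97   1.2    0.246 -0.853] pos [497.6 242.8 294.9] rpy [ 2.635 -0.368  1.7  ]
z [ 0.441  0.375 -0.816] tilt 35.3 az 40.4 ytool [ 0.89 -0.06  0.45] F_tool [ 0.2  0.8 -0.2] M_tool [ 0.23  -0.23  -0.015] open 0.7
cap in tool [  0.40428158   0.91967124 155.54917672]
```

Close the jaws, centring a little more.

>>> {"method": "step_arm", "body": {"rows": [{"delta_pos": [0.05,0.1,0],"spin": 0},{"delta_pos": [0.05,0.1,0],"spin": 0},{"delta_pos": [0.05,0.1,0],"spin": 0},{"delta_pos": [0.05,0.1,0],"spin": 0}], "jaw": 0}}

```text
t: 17.6
eef_pos: [497.6, 243.2, 295.5]
tcp_rot: [2.637, -0.368, 1.701]
ft_force: [-5.6, 1.0, -5.1]
opening: 0.553
```

```bash
python3 s.py
```

```text
t 17.6 q [ 0.301  0.502  1.969  1.189  0.248 -0.842] pos [497.6 243.2 295.5] rpy [ 2.637 -0.368  1.701]
z [ 0.439  0.375 -0.817] tilt 35.3 az 40.5 ytool [ 0.89 -0.06  0.45] F_tool [-0.3 -7.4  2. ] M_tool [ 1.434 -0.077  0.066] open 0.553
```

>>> {"method": "step_arm", "body": {"rows": [{"delta_pos": [0,-0.05,0],"spin": 4},{"delta_pos": [0,-0.05,0],"spin": 8},{"delta_pos": [0,-0.05,0],"spin": 12},{"delta_pos": [0,-0.05,0],"spin": 16},{"delta_pos": [0,-0.05,0],"spin": 20}]}}

```text
t: 18.1
eef_pos: [497.5, 243.2, 295.5]
tcp_rot: [2.789, -0.516, 1.347]
ft_force: [4.4, 4.1, -7.8]
opening: 0.553
```

```bash
python3 s.py
```

```text
t 18.1 q [ 0.302  0.502  1.97   1.192  0.247 -0.493] pos [497.5 243.2 295.5] rpy [ 2.789 -0.516  1.347]
z [ 0.44   0.375 -0.816] tilt 35.3 az 40.4 ytool [ 0.88 -0.37  0.3 ] F_tool [ 0.4 -0.1  9.8] M_tool [ 0.075 -0.269 -0.366] open 0.553
```

>>> {"method": "step_arm", "body": {"rows": [{"delta_pos": [0,0,0],"spin": 4},{"delta_pos": [0,0,0],"spin": 8},{"delta_pos": [0,0,0],"spin": 12},{"delta_pos": [0,0,0],"spin": 16},{"delta_pos": [0,0,0],"spin": 20}]}}

```text
t: 18.6
eef_pos: [497.6, 243.2, 295.5]
tcp_rot: [3.004, -0.602, 0.945]
ft_force: [2.5, 3.1, -8.8]
opening: 0.556
```

```bash
python3 s.py
```

```text
t 18.6 q [ 0.302  0.502  1.969  1.191  0.247 -0.141] pos [497.6 243.2 295.5] rpy [ 3.004 -0.602  0.945]
z [ 0.44   0.374 -0.816] tilt 35.3 az 40.4 ytool [ 0.76 -0.64  0.11] F_tool [-1.7 -1.1  9.5] M_tool [-0.061 -0.534 -0.358] open 0.556
```

>>> {"method": "step_arm", "body": {"rows": [{"delta_pos": [0,0,0],"spin": 4},{"delta_pos": [0,0,0],"spin": 8},{"delta_pos": [0,0,0],"spin": 12},{"delta_pos": [0,0,0],"spin": 16}]}}

```text
t: 19.0
eef_pos: [497.6, 243.2, 295.5]
tcp_rot: [-3.083, -0.613, 0.602]
ft_force: [3.0, 3.1, -8.9]
opening: 0.555
```

```bash
python3 s.py
```

```text
t 19.0 q [0.302 0.502 1.969 1.19  0.246 0.141] pos [497.6 243.2 295.5] rpy [-3.083 -0.613  0.602]
z [ 0.44   0.374 -0.816] tilt 35.3 az 40.3 ytool [ 0.59 -0.8  -0.05] F_tool [-1.6 -0.3  9.7] M_tool [-0.174 -0.623 -0.454] open 0.555
```

>>> {"method": "step_arm", "body": {"rows": [{"delta_pos": [0,0,0],"spin": 4},{"delta_pos": [0,0,0],"spin": 8},{"delta_pos": [0,0,0],"spin": 12},{"delta_pos": [0,0,0],"spin": 16}]}}

```text
t: 19.4
eef_pos: [497.6, 243.1, 295.5]
tcp_rot: [-2.895, -0.57, 0.267]
ft_force: [1.2, 4.1, -8.7]
opening: 0.556
```

```bash
python3 s.py
python3 - <<'E'
from plan import *
jawspin((-.63,.777,0))
E
```

```text
t 19.4 q [0.302 0.502 1.969 1.189 0.246 0.423] pos [497.6 243.1 295.5] rpy [-2.895 -0.57   0.267]
z [ 0.441  0.373 -0.816] tilt 35.3 az 40.3 ytool [ 0.38 -0.9  -0.21] F_tool [-2.7 -1.5  9.2] M_tool [-0.432 -0.658 -0.501] open 0.556
spin to align y with v 160.2 or -19.8
```

>>> {"method": "step_arm", "body": {"rows": [{"delta_pos": [0,0,0],"spin": 4},{"delta_pos": [0,0,0],"spin": 8},{"delta_pos": [0,0,0],"spin": 12}]}}

```text
t: 19.7
eef_pos: [497.6, 243.1, 295.5]
tcp_rot: [-2.775, -0.506, 0.032]
ft_force: [1.0, 3.0, -8.5]
opening: 0.552
```

```bash
python3 s.py
```

```text
t 19.7 q [0.302 0.502 1.969 1.188 0.245 0.635] pos [497.6 243.1 295.5] rpy [-2.775 -0.506  0.032]
z [ 0.441  0.373 -0.816] tilt 35.3 az 40.2 ytool [ 0.2  -0.93 -0.31] F_tool [-3.1  0.1  8.5] M_tool [-0.479 -0.607 -0.49 ] open 0.552
```

>>> {"method": "step_arm", "body": {"rows": [{"delta_pos": [0,0,0],"spin": 4},{"delta_pos": [0,0,0],"spin": 8}]}}

```text
t: 19.9
eef_pos: [497.6, 243.1, 295.5]
tcp_rot: [-2.708, -0.451, -0.114]
ft_force: [2.3, 2.9, -8.4]
opening: 0.554
```

```bash
python3 s.py
```

```text
t 19.9 q [0.302 0.502 1.969 1.187 0.245 0.777] pos [497.6 243.1 295.5] rpy [-2.708 -0.451 -0.114]
z [ 0.441  0.372 -0.817] tilt 35.3 az 40.2 ytool [ 0.08 -0.92 -0.38] F_tool [-1.9  0.7  9. ] M_tool [-0.57  -0.596 -0.513] open 0.554
```

>>> {"method": "step_arm", "body": {"rows": [{"delta_pos": [0,0,0],"spin": 4},{"delta_pos": [0,0,0],"spin": 8}]}}

```text
t: 20.1
eef_pos: [497.6, 243.2, 295.6]
tcp_rot: [-2.652, -0.388, -0.253]
ft_force: [2.5, 3.2, -8.7]
opening: 0.554
```

```bash
python3 s.py
python3 - <<'E'
from plan import *
import cv2
for k in range(5):
    p,d=read_camera("wrist"); s=state(); R=Ro.from_euler('xyz',s["tcp_rot"]).as_matrix(); print((R.T@s["moment"])[2].round(3),s["joints"][5].round(4))
cv2.imwrite("pics/wrist10.png",p)
E
```

```text
t 20.1 q [0.302 0.502 1.969 1.185 0.244 0.92 ] pos [497.6 243.2 295.6] rpy [-2.652 -0.388 -0.253]
z [ 0.441  0.372 -0.817] tilt 35.2 az 40.1 ytool [-0.05 -0.9  -0.44] F_tool [-1.8  0.8  9.4] M_tool [-0.616 -0.578 -0.526] open 0.554
-0.176 0.9238
0.157 0.9183
0.194 0.916
0.173 0.9155
0.073 0.9155
```

View pics/wrist10.png

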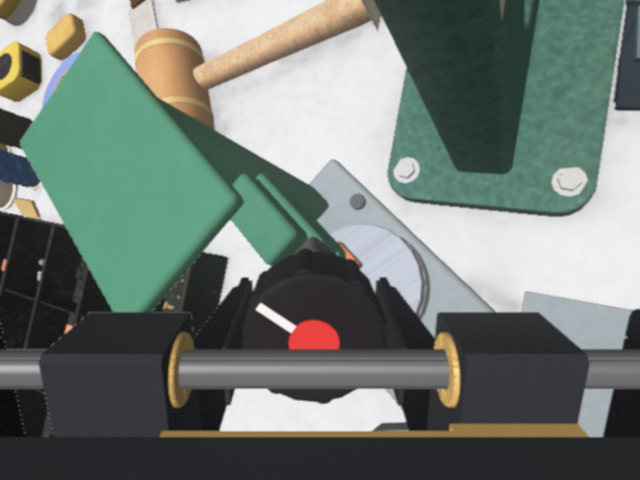

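>>> {"method": "step_arm", "body": {"rows": [{"delta_pos": [0,0,0],"spin": 4},{"delta_pos": [0,0,0],"spin": 7}]}}

```text
t: 20.55
eef_pos: [497.6, 243.1, 295.5]
tcp_rot: [-2.613, -0.33, -0.364]
ft_force: [3.4, 2.7, -8.5]
opening: 0.551
```

```bash
python3 s.py
```

```text
t 20.55 q [0.302 0.502 1.969 1.186 0.244 1.038] pos [497.6 243.1 295.5] rpy [-2.613 -0.33  -0.364]
z [ 0.441  0.372 -0.817] tilt 35.2 az 40.2 ytool [-0.15 -0.86 -0.48] F_tool [-0.7  1.2  9.4] M_tool [-0.761 -0.483 -0.584] open 0.551
```

>>> {"method": "step_arm", "body": {"rows": [{"delta_pos": [0,0,0],"spin": 0},{"delta_pos": [0,0,0],"spin": 0},{"delta_pos": [0,0,0],"spin": 0},{"delta_pos": [0,0,0],"spin": 0}], "jaw": 0.7}}

```text
t: 20.95
eef_pos: [497.7, 243.0, 295.9]
tcp_rot: [-2.612, -0.331, -0.363]
ft_force: [-0.6, -0.1, -0.8]
opening: 0.698
```

>>> {"method": "step_arm", "body": {"rows": [{"delta_pos": [0,0,-2],"spin": 0},{"delta_pos": [0,0,-5],"spin": 0},{"delta_pos": [0,0,-8],"spin": -5},{"delta_pos": [0,0,-11],"spin": -13},{"delta_pos": [0,0,-11],"spin": -21}]}}

```text
t: 21.45
eef_pos: [448.1, 201.3, 388.7]
tcp_rot: [-2.76, -0.501, 0.001]
ft_force: [1.2, 0.1, -0.9]
opening: 0.698
```

>>> {"method": "step_arm", "body": {"rows": [{"delta_pos": [0,0,-3],"spin": -8},{"delta_pos": [0,0,-6],"spin": -16},{"delta_pos": [0,0,-7],"spin": -24},{"delta_pos": [0,0,-7],"spin": -32},{"delta_pos": [0,0,-7],"spin": -35}]}}

```text
t: 21.95
eef_pos: [416.5, 175.0, 446.4]
tcp_rot: [3.126, -0.621, 0.722]
ft_force: [-0.4, -0.2, 0.0]
opening: 0.7
```

```bash
python3 s.py
python3 - <<'E'
from plan import *
import cv2
for n in ("wrist","side"):
    i=camera_info(n); p,d=read_camera(n); cv2.imwrite(f"pics/{n}11.png",p)
    np.savez(f"pics/{n}11.npz",p=p,d=d,K=i["camera_matrix"],R=i["R"],t=i["t"])
E
```

```text
t 21.95 q [0.201 0.143 2.018 0.616 0.499 0.58 ] pos [416.5 175.  446.4] rpy [ 3.126 -0.621  0.722]
z [ 0.447  0.373 -0.813] tilt 35.6 az 39.8 ytool [ 0.65 -0.76  0.01] F_tool [-0.3 -0.1 -0.3] M_tool [ 0.117 -0.389  0.043] open 0.7
```

View pics/wrist11.png

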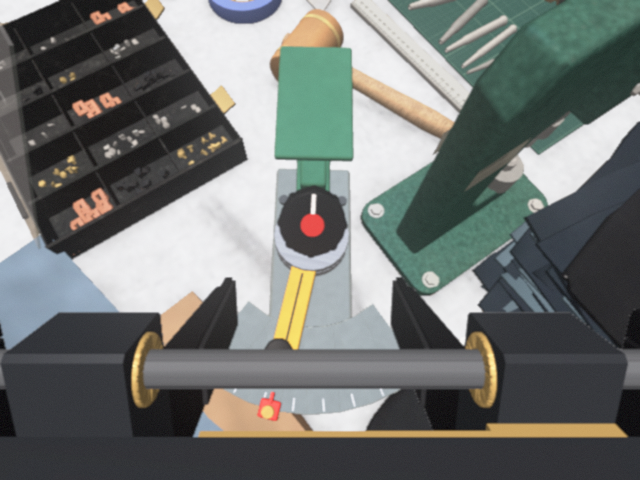

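View pics/side11.png

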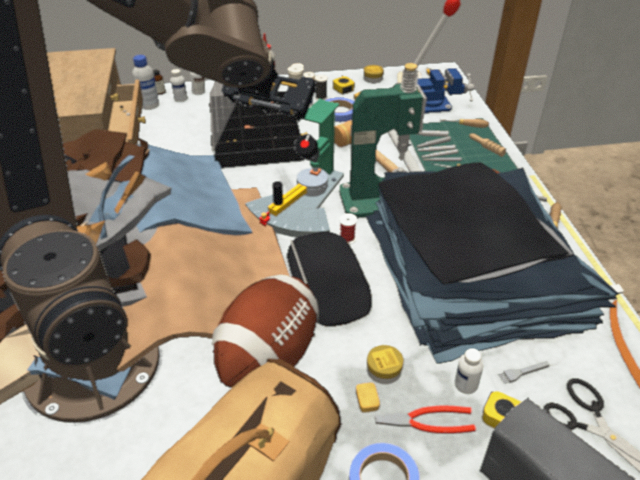

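The arm still lies toward the cursor. The knob mark has turned about 33° net clockwise from the start, which matches the commanded turns, so the grip didn't slip. I'll do one last angle check, then hand in.

```bash
python3 - <<'E'
from h import *
from scipy.optimize import least_squares
az=lambda v:np.degrees(np.arctan2(v[1],v[0]))%360
p,d,K,R,t=load("pics/side11.npz"); P=cloud(d,K,R,t)
hsv=cv2.cvtColor(p,cv2.COLOR_BGR2HSV); H,S,V=[hsv[...,i].astype(int) for i in range(3)]
m=(H>20)&(H<33)&(S>130)&(V>90)&(d>0)&(abs(P[...,2]-46)<3); m[:170]=0;m[230:]=0;m[:,:262]=0;m[:,:][:,320:]=0
l=cv2.fitLine(P[m][:,:2].astype(np.float32),cv2.DIST_HUBER,0,.01,.01).ravel(); print("arm",m.sum(),az(-l[:2]*np.sign(l[0])),l)
m=(V<60)&(d>0)&(P[...,2]>60)&(P[...,2]<100)&(P[...,0]<510)&(P[...,0]>440)&(P[...,1]<300)&(P[...,1]>230); q=P[m]
s=least_squares(lambda x:np.hypot(*(q[:,:2]-x).T)-12.5,[480,265],loss="soft_l1",f_scale=1); print("post",len(q),s.x)
piv=np.array([592.5,321.5]); print("post az",az(s.x-piv)," before was", az(np.array([510.7,223.4])-piv))
r=((H<8)|(H>170))&(S>120)&(V>80)&(d>0); r[:200]=0;r[235:]=0;r[:,:250]=0;r[:,280:]=0
c=np.median(P[r],0); print("cursor red",c,az(c[:2]-piv),"(start 433,235,30)")
E
```

```text
arm 219 210.17995 [8.6445087e-01 5.0271738e-01 5.1221429e+02 2.7410062e+02]
post 107 [479.21966145 262.43483998]
post az 207.53785101611356  before was 230.1771988221937
cursor red [433.26439422 235.86864805  29.90233849] 208.2698129436785 (start 433,235,30)
```

```bash
python3 - <<'E'
from cell import *
print(job_done())
E
```

```text
the job is handed in; nothing more can be done
None
```

I finished all three stages and handed the job in at about t = 22 s. No verdict was reported, so the final load comes from torque and angle readings.

- **Tilting the tool:** the moves have no tilt command. I stretched the arm just out of reach in steps until the tool leaned about 35° along the screw axis. During this joint 3 read about 0.047 to 0.048, slightly below its listed 0.05 limit. It caused no visible error, but I can't rule out that it counts as passing the joint's range.
- **Backing off:** I loosened the knob about 73°. The turning torque rose from about 0.20 to 0.33–0.38 N m, which is the free level. I estimate the foot cleared the hub by about 1.5 mm.
- **Swinging the arm:** I moved the post between the fingers to the cursor line. In the wrist camera picture the pointer lay about 2 mm off the arm's line, roughly 0.012 rad.
- **Retightening:** I turned the knob about 107° clockwise. The last torque reading was 0.584 N m, about 85 N at the foot; the turn angle gave about 83 N. Torque readings scatter by about 0.03 N m (10 N).
- **Last checks:** the angle checks on the side view disagreed by up to about 3°:

| Side-view estimate | Angle |
|---|---|
| Post direction | 207.5° |
| Cursor direction | 208.3° |
| Coarse line along the arm's top | 210.2° |

All of these are within the 4° (0.07 rad) tolerance. The cursor hadn't measurably moved and the lying-about items looked undisturbed. The gripper was well clear, with no contact force.

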